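# Click the slim cartridge into its docking frame

### The job

Set the slim cartridge with the tapered nose down into the open guide channel of the docking frame, nose towards the stop, and then slide it along the channel past the spring ball until it clicks home and is held against the stop. Push gently: it needs a firm fingertip push, but must not be rammed into the frame. Leave the other things on the table where they are.

Things in the scene. Friction and masses are not known exactly. Their poses are not given: they have to be found in the camera images.
- cartridge: Slim grey cartridge, 90 long (x) x 36 wide (y) x 46 high (z), about 0.15 kg. Origin: centre of its underside; starts upright on the table, left or right of the frame. Nose (+x end) tapers over the last 16 mm from 36 to 22 wide. Each side has an upright groove 7 deep from x = -1 to +11 mm, and is flat behind it. Flat tail at x = -45. On top three dark strips; two small screws near the tail.
- dock: Grey docking frame, fixed. Base plate 100 (y) x 8 high, from x = -100 (mouth) to +115; origin on its underside; +x runs from the open mouth to the stop, away from the robot. The cartridge slides along x on the plate (its origin then at z = 8). More than 32 N of contact force between cartridge and frame (all contacts added up) is ramming; stop pushing at about 16 N of push.
- dock_channel (a point): Middle of the guide channel's floor, 50 mm before the frame's origin, on the plate's top; same axes as the frame. The channel, open above and at the mouth, runs from x = -50 to about +50 mm of this point: side walls 10 high, 41 mm apart inside, 6 thick. A cartridge with its origin here is wholly in the channel, its nose short of the ball.
- dock_stop (a point): On the plate, 75 mm beyond the frame's origin: the NOMINAL foot of the stop face (wall 40 high). The carriage (stop, cheeks and ball as one) was clamped by hand: it stands, unmeasured, up to 12 mm either way along x of this; pushing does not shift it. Its two cheeks, 34 high, 38 apart inside, flared mouth, start 70 mm before the stop. A strap over the last 12 mm, 52 above the plate, bars entry from above.
- ball (a joint): Spring ball, 12 mm dia., in the +y cheek, 40 mm before the actual stop, 20 above the plate. Value: m pressed in; 0 when out (no cartridge, or in the groove of one at home), 0.002 to 0.005 while a cartridge's side rides on it. Riding over it takes 2 to 10 N of push over the last 35 mm or so; then it drops into the groove (click) and a few mm later the nose meets the stop, where force rises steeply.
- wide_module: Bystander: plain grey module, 88 x 56 x 40 mm, without nose or grooves; too wide for the frame. On the opposite side of the frame from the cartridge. Origin: centre of underside.
- button_a: Bystander: panel push-button, 30 mm square foot, 55 mm high. Origin: centre of underside.
- button_b: Bystander: panel push-button, 30 mm square foot, 55 mm high. Origin: centre of underside.
- contactor: Bystander: white stepped contactor block, 75 x 45 x 75 mm, beyond the frame. Origin: centre of underside.
- tape: Bystander: black tape roll lying flat, 64 mm across, 18 mm high. Origin: centre of underside.
- phone: Bystander: flat black phone, 150 x 72 x 8 mm. Origin: centre of underside.
- driver: Bystander: screwdriver lying on the table, 160 mm long.
- bottle: Bystander: clear bottle, 64 mm across, 210 mm high, at the left. Origin: centre of underside.
Not all that is in view belongs to the job. What is shaped like the cartridge but green, turquoise or yellow is not meant.

How it is judged:
By the outcome, as a careful person would: the job done as asked, in the order asked, and still so for the second after the job is handed in, with the robot touching nothing.
It also fails if it takes over 59 s, if anything falls off the work surface, if the arm or the gripper's body presses on something with over 40 N, if the wrist force passes 120 N, or if a joint passes its speed limit or range.

### The arm

A 6-joint arm with a two-finger parallel gripper is mounted at the origin on the work surface. World frame = base frame: x ahead of the robot, y to its left, z up, the work surface at z = 0. Lengths are in m, angles in degrees, forces in N, time in s.
With the tool pointing down it reaches from about 0.275 to 0.85 m from the base axis. Payload 5.2 kg.
Tool frame: the origin (TCP) lies at the very end of the fingers, on their centre line; the grasp point (between the pads) lies 19 mm behind it; z points along the fingers, y is the direction in which the jaws open and shut (so a half turn about z gives the same grasp; the last joint's range is limited). The gripper opens to 85 mm and grips with 20 to 120 N. Pads are 22 mm wide; open, the fingers measure 114 mm over their backs; the gripper's body (76 mm by 85 mm) begins 54 mm behind the grasp point. The pads swing forward as they close: fully open they stand 13 mm farther back than shut.
Start: joints at [53.755, 14.817, 87.949, -0, 77.235, -11.62], TCP at [0.229, 0.5, 0.231] pointing down, gripper open.
Joint ranges: [-179.93, 179.93], [-52.35, 119.4], [10.71, 147.94], [-69.91, 249.91], [12.55, 155.21], [-178.61, 178.61]. Speed limits (degrees/s): [147.25, 147.25, 180, 180, 180, 180].

### API

Orientations are given as a 3x3 rotation matrix whose columns are the frame's x, y, z axes.
In Python, from plant import manip, read_camera, spotter gives the robot as it stands. The module is installed in compiled form; this text tells all that it offers.
- The arm moves only by the tool servo_tool, never from a script. Its argument "motion" is a list of rows, each an object of numbers: "ax", "ay", "az": the turn, a rotation vector about the tool's x, y, z each as a share of 0.5 rad, from -1 to 1; "tx", "ty", "tz": the shift along the tool's x, y, z each as a share of 0.5 m, from -1 to 1; "gripper": the opening, from 0 (shut) to 1 (fully open). In form: [{"ax": .., "ay": .., "az": .., "tx": .., "ty": .., "tz": .., "gripper": ..}, ...]. A call has exactly 8 rows; each row is the pose to reach, as a shift and turn from the pose commanded when the call began, along the tool's axes at that moment; what a row does not reach only later rows make up. A row lasts 1/12 s, in which the tool goes at most 41.7 mm and 7.16 degrees, less where a joint would pass 70% of its speed; a pose out of reach is approached as far as the arm can. A call with a number of a shift or a turn outside -1 to 1 is refused whole. A call with a gripper value outside its range is refused whole. The fingers move at their own pace and stop on an object; "grip_force" is the grip in N (left out, the last holds). Time passes only in rows, so rows that repeat a pose let the fingers close, or fill a call up. It gives the time, the measured TCP pose, the force and the opening at its end, in the units of the state.
- manip.get_state(): the state, without advancing time (a new reading comes with each control period).
- read_camera(name): name is "side" or "top" or "wrist"; returns a dict with "pixels" (420x560x3 uint8, blue, green, red), "z_map" (420x560 float32, m along the optical axis (not along the pixel's ray), 0 where there is no reading), "fx", "fy", "cx", "cy" (pixels), "cam_to_world" (4x4, takes a point from camera to world coordinates). Camera axes: x right, y down, z forward; pixel columns grow to the right and rows downward; lengths in m; the calibration is good to about 2 mm. The wrist camera is an equidistant fisheye: a pixel r from the principal point sees the ray r / f radians off the axis. A picture is of the moment at which its call begins.
- manip.job_done(): hands the job in, once; it reports no verdict.
Trained networks look in a picture, given as the dict that the camera call returned (one of the last four; its "shot" number tells which), for a name from the list of things; names that differ only in an ending like _2 or _b are one class to them, and where a whole thing is asked for, a point or a joint stands for the part that bears it (a point fixed in the world has none). Each returns a list of dicts, best first, with "conf" (0 to 1); they miss things now and then, are a little off and sometimes report something else, mostly with a low value. They report only what shows in the picture. A call takes as long as a camera call. They do not tell look-alikes from the thing itself.
- spotter.outline_of(picture, target): "region" (420x560 bool, what is visible of it) and "extent" ([left, top, width, height] in pixels, round what is visible of it).
The state is a dict: "time_s": time; "q": joint angles; "qvel": joint speeds; "joint_efforts": joint torques, N m; "tcp_pos": TCP position; "eef_rot": TCP orientation; "force": force on the tool from outside, world axes, zero at the start; "moment": the same for the moment, N m; "opening": finger opening in m.
Only numpy, scipy, OpenCV 4.12 (cv2) and the standard library are available. Lean on these libraries where they do the work, as an engineer would, in place of code of your own. Each camera call takes 0.05 s, during which the arm holds its last target.

## Working session

There is one attempt and no reset: what is moved stays moved. The work goes in short steps, Python scripts to look and compute and a tool call to move; the robot and the scene stay as the last step left them, time stands still between calls to the robot, and variables do not carry over. Pictures are saved under pics/ and viewed, and the job is handed in when it is done.

Besides the shell and the picture viewer there is one more tool, called after "Call:" as a command line: name --argument value ..., lists and objects as JSON in quotes. servo_tool: Moves the arm, as the interface text tells. Its arguments: {"type":"object","properties":{"motion":{"type":"array"},"grip_force":{"type":"number"}},"required":["motion"]}

```bash
mkdir -p pics; ls
python3 - <<'E'
from plant import manip, read_camera, spotter
import cv2, pickle
s=manip.get_state(); print(s)
for n in ["side","top","wrist"]:
    p=read_camera(n); cv2.imwrite(f"pics/{n}0.png",p["pixels"]); pickle.dump(p,open(f"{n}0.pkl","wb"))
    print(n,p["fx"],p["cx"],p["cy"],p["cam_to_world"].round(3).tolist(),p.keys())
E
```

```text
pics
{'time_s': 0.0, 'q': array([ 5.37551222e+01,  1.48596617e+01,  8.80103000e+01,  2.98839835e-05,
        7.72335687e+01, -1.16187701e+01]), 'qvel': array([ 0.1027513 ,  0.11392826,  0.04596961, -0.04276185,  0.08514448,
       -0.0652089 ]), 'joint_efforts': array([-6.45851942e-04, -4.46035016e+01, -2.90563184e+01, -3.73666744e-04,
        1.21560681e-02,  2.13505041e-05]), 'tcp_pos': array([0.22884388, 0.49956601, 0.23047635]), 'eef_rot': array([[-9.09046086e-01,  4.16694217e-01, -1.06874443e-03],
       [ 4.16695428e-01,  9.09044992e-01, -1.45699641e-03],
       [ 3.64414791e-04, -1.76981780e-03, -9.99998367e-01]]), 'force': array([-0.01166847, -0.37992716,  0.34565405]), 'moment': array([-0.01273766, -0.0119358 ,  0.01522935]), 'opening': 0.08540729956262215}
side 474.3030032970192 269.65492635841366 208.7738561589522 [[0.959, -0.158, 0.235, 0.262], [-0.283, -0.469, 0.837, -0.919], [-0.022, -0.869, -0.495, 0.637], [0.0, 0.0, 0.0, 1.0]] dict_keys(['pixels', 'z_map', 'fx', 'fy', 'cx', 'cy', 'cam_to_world', 'shot'])
top 414.3669477596225 274.6776306337215 217.94992906133717 [[0.005, -0.981, 0.195, 0.371], [-1.0, -0.001, 0.02, 0.083], [-0.019, -0.195, -0.981, 0.91], [0.0, 0.0, 0.0, 1.0]] dict_keys(['pixels', 'z_map', 'fx', 'fy', 'cx', 'cy', 'cam_to_world', 'shot'])
wrist 325.19226210127806 279.125907404869 216.09863900275047 [[0.417, 0.868, 0.27, 0.161], [0.909, -0.398, -0.125, 0.532], [-0.001, 0.298, -0.955, 0.374], [0.0, 0.0, 0.0, 1.0]] dict_keys(['pixels', 'z_map', 'fx', 'fy', 'cx', 'cy', 'cam_to_world', 'shot'])
```

View pics/top0.png

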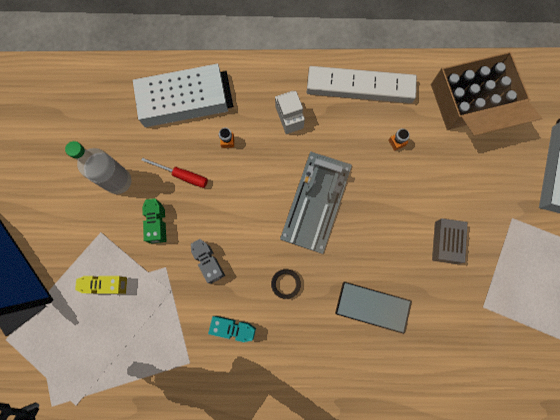

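View pics/side0.png

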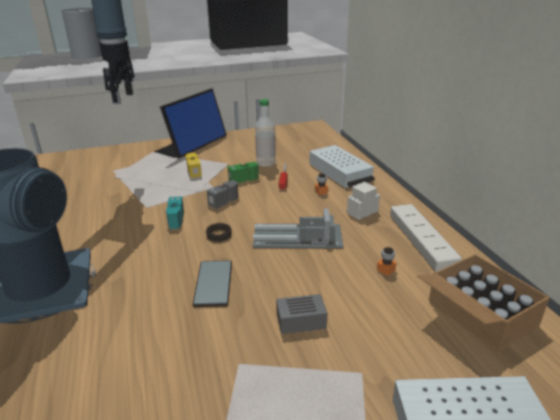

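View pics/wrist0.png

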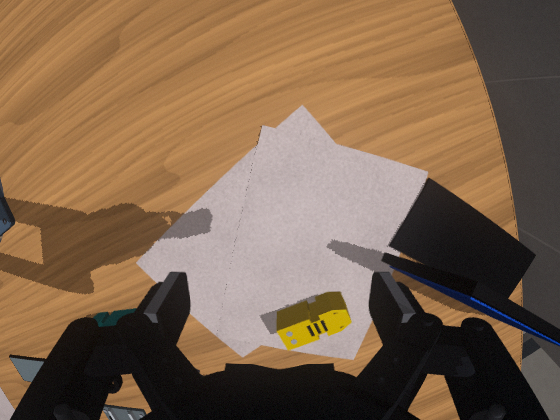

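The top view shows the grey cartridge at (207,261) and the dock at (317,202), with its stop at the upper right, around (330,165). Green, turquoise and yellow look-alikes lie nearby. Next I'll measure both from the depth map.

```bash
cat > h.py <<'E'
import numpy as np, cv2, pickle
def cloud(p):
    z=p["z_map"]; v,u=np.mgrid[0:420,0:560]
    X=np.stack([(u-p["cx"])/p["fx"]*z,(v-p["cy"])/p["fy"]*z,z],-1)
    M=p["cam_to_world"]; return X@M[:3,:3].T+M[:3,3]
E
python3 - <<'E'
from h import *
p=pickle.load(open("top0.pkl","rb")); P=cloud(p)
im=p["pixels"]
a=cv2.resize(im[140:300,180:380],None,fx=4,fy=4,interpolation=cv2.INTER_CUBIC); cv2.imwrite("pics/crop0.png",a[:600])
# cartridge
sub=P[230:295,180:235].reshape(-1,3); m=sub[(sub[:,2]>.037)&(sub[:,2]<.06)]
print("table z",np.median(P[330:400,300:500,2][p["z_map"][330:400,300:500]>0]))
print(len(m),np.median(m[:,2]),cv2.minAreaRect((m[:,:2]*1000).astype(np.float32)))
for lo,hi in [(.004,.013),(.014,.022),(.034,.046),(.047,.056),(.057,.07)]:
    s=P[145:260,270:360].reshape(-1,3); t=s[(s[:,2]>lo)&(s[:,2]<hi)]
    if len(t)>5: print(lo,len(t),np.median(t[:,2]),cv2.minAreaRect((t[:,:2]*1000).astype(np.float32)), t.mean(0).round(3))
E
```

```text
table z 0.0015166128139952884
702 0.047470626692630524 ((455.3949890136719, 247.0174102783203), (90.49112701416016, 36.0987548828125), 29.100727081298828)
0.004 3538 0.009380389593727612 ((591.4531860351562, 11.3865966796875), (204.2994384765625, 263.39111328125), 89.69229125976562) [0.579 0.013 0.009]
0.014 422 0.018259018123010284 ((586.4010620117188, 9.578338623046875), (85.06475830078125, 208.4839630126953), 73.2237319946289) [0.578 0.012 0.018]
0.034 238 0.043012633921889254 ((635.1031494140625, -1.0400009155273438), (69.11741638183594, 81.37969970703125), 71.78172302246094) [0.628 0.001 0.042]
0.047 67 0.0498088295127701 ((661.0642700195312, -14.401094436645508), (56.51382064819336, 23.83460807800293), 71.7762680053711) [ 0.668 -0.016  0.05 ]
0.057 172 0.06546717543804398 ((655.1980590820312, -12.449100494384766), (59.872222900390625, 13.338092803955078), 71.17304229736328) [ 0.655 -0.012  0.065]
```

View pics/crop0.png

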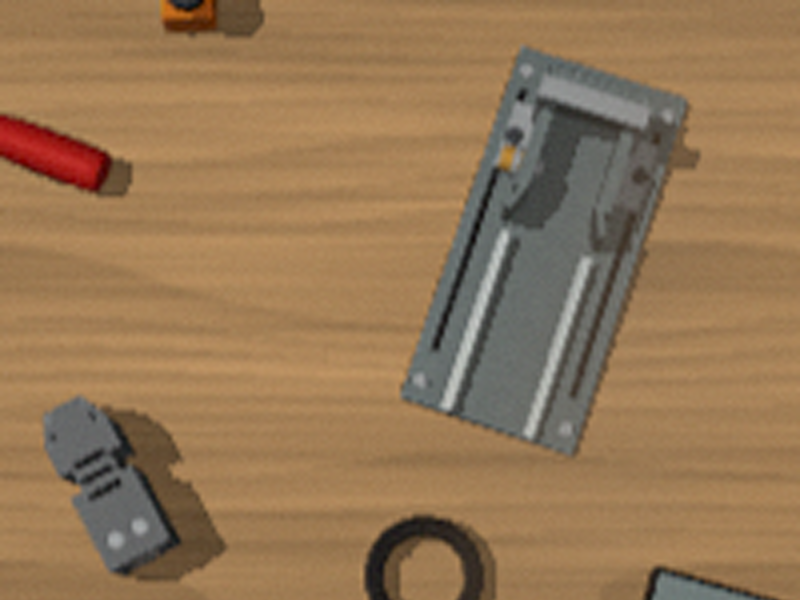

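```bash
cat >> h.py <<'E'
def rect(t):
    return cv2.minAreaRect((np.asarray(t)[:,:2]*1000).astype(np.float32))
def comp(mask,seed=None):
    n,l,st,_=cv2.connectedComponentsWithStats(mask.astype(np.uint8),connectivity=4)
    k=1+np.argmax(st[1:,4]) ; return l==k
def move(s,pos,yaw):
    """tool-frame shares from measured pose to world pos / tool-x yaw deg (tool down)"""
    R=np.array(s["eef_rot"]); d=R.T@(np.array(pos)-s["tcp_pos"])
    c,si=np.cos(np.radians(yaw)),np.sin(np.radians(yaw))
    T=np.array([[c,si,0],[si,-c,0],[0,0,-1.]])
    r=cv2.Rodrigues(R.T@T)[0].ravel()
    print("t shares",(d/.5).round(4),"a shares",(r/.5).round(4),"dist mm",(d*1000).round(1))
E
python3 - <<'E'
from h import *
from plant import spotter
for n in ["top","side"]:
    p=pickle.load(open(n+"0.pkl","rb")); P=cloud(p)
    for t in ["dock","cartridge"]:
        o=spotter.outline_of(p,t)
        for q in o[:4]: print(n,t,q["conf"],q["extent"],np.median(P[q["region"]],0).round(3))
        q=o[0]
        if t=="dock":
            pickle.dump(q["region"],open(n+"_dock.pkl","wb"))
            big=cv2.dilate(q["region"].astype(np.uint8),np.ones((5,5)))>0
            m=comp(big&(P[...,2]>.005)&(P[...,2]<.09))
            r=rect(P[m]); print(" all",r,"plate-ish")
            S=P[big]; 
            for lo,hi in [(.012,.022),(.034,.046),(.056,.08)]:
                w=S[(S[:,2]>lo)&(S[:,2]<hi)]; print(lo,len(w),rect(w))
E
```

```text
top dock 0.74 [281.2, 151.6, 67.4, 102.6] [0.586 0.011 0.01 ]
 all ((591.6649780273438, 9.26031494140625), (102.23931121826172, 218.7465362548828), 71.93590545654297) plate-ish
0.012 690 ((589.4044799804688, 9.11566162109375), (97.39864349365234, 212.7482452392578), 70.90971374511719)
0.034 238 ((635.1031494140625, -1.0400009155273438), (69.11741638183594, 81.37969970703125), 71.78172302246094)
0.056 174 ((655.1980590820312, -12.449100494384766), (59.872222900390625, 13.338092803955078), 71.17304229736328)
top cartridge 0.88 [75.0, 272.4, 51.7, 23.0] [0.405 0.462 0.047]
top cartridge 0.68 [191.7, 238.9, 32.2, 46.1] [0.451 0.243 0.047]
top cartridge 0.66 [139.5, 197.2, 27.0, 48.1] [0.535 0.36  0.047]
top cartridge 0.63 [206.9, 317.5, 48.7, 22.1] [0.314 0.188 0.047]
side dock 0.71 [251.9, 208.1, 92.4, 40.4] [ 0.597 -0.014  0.01 ]
 all ((589.7620239257812, 5.016716003417969), (108.28077697753906, 214.6658172607422), 71.52095794677734) plate-ish
0.012 479 ((576.6494140625, 2.2826156616210938), (77.97064208984375, 197.53834533691406), 64.07682800292969)
0.034 267 ((633.435302734375, -9.617042541503906), (61.79594421386719, 83.64249420166016), 69.54777526855469)
0.056 84 ((655.1276245117188, -16.807601928710938), (62.51308059692383, 11.938972473144531), 71.06392669677734)
side cartridge 0.69 [226.5, 164.5, 31.0, 19.9] [0.538 0.348 0.031]
side cartridge 0.67 [207.2, 177.2, 32.8, 31.6] [0.45  0.232 0.031]
side cartridge 0.65 [165.2, 193.7, 18.8, 34.4] [0.312 0.155 0.042]
side cartridge 0.56 [186.2, 156.2, 18.0, 21.6] [0.402 0.428 0.038]
```

Run:
```python
from h import *
from plant import manip
p=pickle.load(open("top0.pkl","rb")); im=p["pixels"]; P=cloud(p)
R=pickle.load(open("top_dock.pkl","rb"))
g=cv2.cvtColor(im,cv2.COLOR_BGR2GRAY)
m=(g>150)&R; n,l,st,c=cv2.connectedComponentsWithStats(m.astype(np.uint8))
def at(u,v,z):  # ray to height z
    M=p["cam_to_world"]; d=M[:3,:3]@np.array([(u-p["cx"])/p["fx"],(v-p["cy"])/p["fy"],1]); o=M[:3,3]
    return o+d*(z-o[2])/d[2]
for k in range(1,n):
    if st[k,4]>12:
        ys,xs=np.nonzero(l==k); h=.018
        W=np.array([at(x,y,h) for x,y in zip(xs,ys)])[:,:2]
        wt=(g[l==k]-120.)
        f=cv2.fitLine((W*1000).astype(np.float32),cv2.DIST_HUBER,0,.01,.01).ravel()
        s=(W*1000-f[2:])@f[:2]
        print(st[k],W.mean(0).round(4),np.degrees(np.arctan2(f[1],f[0])).round(2),s.min().round(1),s.max().round(1),P[l==k][:,2].mean().round(4))
s=manip.get_state(); move(s,[.4393,.2382,.13],209.1)
```

```text
[290 198  17  44 113] [0.544  0.0498] -18.89 -50.2 52.3 0.0195
[311 204  17  45 105] [0.5306 0.0045] -18.95 -51.3 52.2 0.028
t shares [-0.6003 -0.3005  0.2022] a shares [-8.0000e-04 -7.0000e-04 -1.8754e+00] dist mm [-300.2 -150.2  101.1]
```

Call:
servo_tool --motion '[{"tx": -0.6, "ty": -0.3, "tz": 0.1, "az": -0.95, "gripper": 0.8}, {"tx": -0.6, "ty": -0.3, "tz": 0.1, "az": -0.95, "gripper": 0.8}, {"tx": -0.6, "ty": -0.3, "tz": 0.1, "az": -0.95, "gripper": 0.8}, {"tx": -0.6, "ty": -0.3, "tz": 0.1, "az": -0.95, "gripper": 0.8}, {"tx": -0.6, "ty": -0.3, "tz": 0.1, "az": -0.95, "gripper": 0.8}, {"tx": -0.6, "ty": -0.3, "tz": 0.1, "az": -0.95, "gripper": 0.8}, {"tx": -0.6, "ty": -0.3, "tz": 0.1, "az": -0.95, "gripper": 0.8}, {"tx": -0.6, "ty": -0.3, "tz": 0.1, "az": -0.95, "gripper": 0.8}]'

```text
invalid input at $.motion[0]: expected keys ax, ay, az, tx, ty, tz, gripper
```

Run:
```python
from h import *
from plant import manip
s=manip.get_state(); print(s["time_s"],s["opening"]);move(s,[.4393,.2382,.13],209.1)
```

```text
0.35 0.0855417214967209
t shares [-0.6003 -0.3005  0.2022] a shares [-8.0000e-04 -7.0000e-04 -1.8754e+00] dist mm [-300.2 -150.2  101.1]
```

Call:
servo_tool --motion '[{"ax": 0, "ay": 0, "tx": -0.6, "ty": -0.3, "tz": 0.1, "az": -0.95, "gripper": 0.8}, {"ax": 0, "ay": 0, "tx": -0.6, "ty": -0.3, "tz": 0.1, "az": -0.95, "gripper": 0.8}, {"ax": 0, "ay": 0, "tx": -0.6, "ty": -0.3, "tz": 0.1, "az": -0.95, "gripper": 0.8}, {"ax": 0, "ay": 0, "tx": -0.6, "ty": -0.3, "tz": 0.1, "az": -0.95, "gripper": 0.8}, {"ax": 0, "ay": 0, "tx": -0.6, "ty": -0.3, "tz": 0.1, "az": -0.95, "gripper": 0.8}, {"ax": 0, "ay": 0, "tx": -0.6, "ty": -0.3, "tz": 0.1, "az": -0.95, "gripper": 0.8}, {"ax": 0, "ay": 0, "tx": -0.6, "ty": -0.3, "tz": 0.1, "az": -0.95, "gripper": 0.8}, {"ax": 0, "ay": 0, "tx": -0.6, "ty": -0.3, "tz": 0.1, "az": -0.95, "gripper": 0.8}]'

```text
time_s: 1.02
tcp_pos: [0.4259, 0.255, 0.1847]
eef_rot: [[-0.999, -0.045, 0.001], [-0.045, 0.999, 0.0], [-0.001, 0.0, -1.0]]
force: [-0.3, 0.9, -0.2]
opening: 0.0684
```

Run:
```python
from h import *
from plant import manip
s=manip.get_state(); print(s["time_s"],s["opening"]);move(s,[.4393,.2382,.13],209.1)
```

```text
1.0167 0.0683568580697047
t shares [-0.0252 -0.0348  0.1095] a shares [ 2.000e-04  1.400e-03 -9.248e-01] dist mm [-12.6 -17.4  54.7]
```

Call:
servo_tool --motion '[{"ax": 0, "ay": 0, "tx": -0.025, "ty": -0.035, "tz": 0.11, "az": -0.925, "gripper": 0.8}, {"ax": 0, "ay": 0, "tx": -0.025, "ty": -0.035, "tz": 0.11, "az": -0.925, "gripper": 0.8}, {"ax": 0, "ay": 0, "tx": -0.025, "ty": -0.035, "tz": 0.11, "az": -0.925, "gripper": 0.8}, {"ax": 0, "ay": 0, "tx": -0.025, "ty": -0.035, "tz": 0.11, "az": -0.925, "gripper": 0.8}, {"ax": 0, "ay": 0, "tx": -0.025, "ty": -0.035, "tz": 0.11, "az": -0.925, "gripper": 0.8}, {"ax": 0, "ay": 0, "tx": -0.025, "ty": -0.035, "tz": 0.11, "az": -0.925, "gripper": 0.8}, {"ax": 0, "ay": 0, "tx": -0.025, "ty": -0.035, "tz": 0.11, "az": -0.925, "gripper": 0.8}, {"ax": 0, "ay": 0, "tx": -0.025, "ty": -0.035, "tz": 0.11, "az": -0.925, "gripper": 0.8}]'

```text
time_s: 1.68
tcp_pos: [0.4384, 0.24, 0.1301]
eef_rot: [[-0.875, -0.485, 0.001], [-0.485, 0.875, 0.0], [-0.001, -0.0, -1.0]]
force: [-0.3, 0.0, -0.2]
opening: 0.0683
```

Run:
```python
from h import *
from plant import manip,read_camera
s=manip.get_state(); print(s["time_s"],s["opening"]);move(s,[.4393,.2382,.016],209.1)
p=read_camera("wrist"); cv2.imwrite("pics/w1.png",p["pixels"])
```

```text
1.6833 0.06829680176945557
t shares [ 2.000e-04 -3.900e-03  2.282e-01] a shares [-0.0003  0.0014 -0.0032] dist mm [ 1.000e-01 -2.000e+00  1.141e+02]
```

View pics/w1.png

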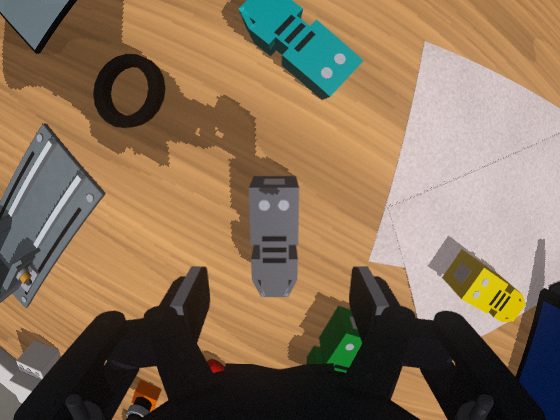

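Call:
servo_tool --motion '[{"ax": 0, "ay": 0, "tx": 0, "ty": -0.004, "tz": 0.05, "az": -0.003, "gripper": 0.8}, {"ax": 0, "ay": 0, "tx": 0, "ty": -0.004, "tz": 0.1, "az": -0.003, "gripper": 0.8}, {"ax": 0, "ay": 0, "tx": 0, "ty": -0.004, "tz": 0.14, "az": -0.003, "gripper": 0.8}, {"ax": 0, "ay": 0, "tx": 0, "ty": -0.004, "tz": 0.18, "az": -0.003, "gripper": 0.8}, {"ax": 0, "ay": 0, "tx": 0, "ty": -0.004, "tz": 0.21, "az": -0.003, "gripper": 0.8}, {"ax": 0, "ay": 0, "tx": 0, "ty": -0.004, "tz": 0.23, "az": -0.003, "gripper": 0.8}, {"ax": 0, "ay": 0, "tx": 0, "ty": -0.004, "tz": 0.23, "az": -0.003, "gripper": 0.8}, {"ax": 0, "ay": 0, "tx": 0, "ty": -0.004, "tz": 0.23, "az": -0.003, "gripper": 0.8}]' --grip_force 40

```text
time_s: 2.4
tcp_pos: [0.4392, 0.238, 0.0148]
eef_rot: [[-0.873, -0.487, -0.001], [-0.487, 0.873, -0.0], [0.001, 0.0, -1.0]]
force: [-0.6, -0.3, 0.6]
opening: 0.0681
```

Run:
```python
from h import *
from plant import manip,read_camera
p=read_camera("top"); cv2.imwrite("pics/t2.png",cv2.resize(p["pixels"][200:300,150:290],None,fx=5,fy=5))
```

```text
(no output)
```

View pics/t2.png

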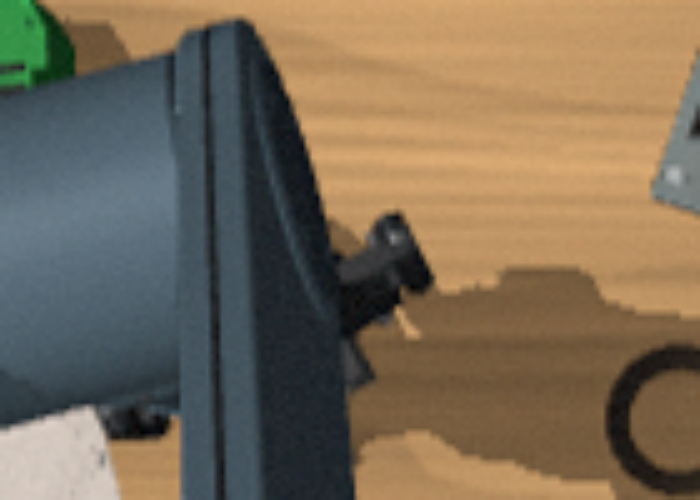

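The arm hides the cartridge in the top view, and one finger shows at (400,250). The measured pose matches the plan, so I'll close the fingers.

Call:
servo_tool --motion '[{"ax": 0, "ay": 0, "az": 0, "tx": 0, "ty": 0, "tz": 0, "gripper": 0}, {"ax": 0, "ay": 0, "az": 0, "tx": 0, "ty": 0, "tz": 0, "gripper": 0}, {"ax": 0, "ay": 0, "az": 0, "tx": 0, "ty": 0, "tz": 0, "gripper": 0}, {"ax": 0, "ay": 0, "az": 0, "tx": 0, "ty": 0, "tz": 0, "gripper": 0}, {"ax": 0, "ay": 0, "az": 0, "tx": 0, "ty": 0, "tz": 0, "gripper": 0}, {"ax": 0, "ay": 0, "az": 0, "tx": 0, "ty": 0, "tz": 0, "gripper": 0}, {"ax": 0, "ay": 0, "az": 0, "tx": 0, "ty": 0, "tz": 0, "gripper": 0}, {"ax": 0, "ay": 0, "az": 0, "tx": 0, "ty": 0, "tz": 0, "gripper": 0}]' --grip_force 45

```text
time_s: 3.12
tcp_pos: [0.4402, 0.2382, 0.0159]
eef_rot: [[-0.873, -0.487, 0.002], [-0.487, 0.873, 0.001], [-0.002, -0.001, -1.0]]
force: [-0.9, -0.9, 6.0]
opening: 0.0355
```

Call:
servo_tool --motion '[{"ax": 0, "ay": 0, "az": 0, "tx": 0, "ty": 0, "tz": -0.02, "gripper": 0}, {"ax": 0, "ay": 0, "az": 0, "tx": 0, "ty": 0, "tz": -0.05, "gripper": 0}, {"ax": 0, "ay": 0, "az": 0, "tx": 0, "ty": 0, "tz": -0.1, "gripper": 0}, {"ax": 0, "ay": 0, "az": 0, "tx": 0, "ty": 0, "tz": -0.15, "gripper": 0}, {"ax": 0, "ay": 0, "az": 0, "tx": 0, "ty": 0, "tz": -0.18, "gripper": 0}, {"ax": 0, "ay": 0, "az": 0, "tx": 0, "ty": 0, "tz": -0.2, "gripper": 0}, {"ax": 0, "ay": 0, "az": 0, "tx": 0, "ty": 0, "tz": -0.2, "gripper": 0}, {"ax": 0, "ay": 0, "az": 0, "tx": 0, "ty": 0, "tz": -0.2, "gripper": 0}]'

```text
time_s: 3.78
tcp_pos: [0.4392, 0.2379, 0.1149]
eef_rot: [[-0.873, -0.487, 0.0], [-0.487, 0.873, 0.0], [-0.0, -0.0, -1.0]]
force: [-0.5, 0.1, -1.9]
opening: 0.0354
```

Run:
```python
from h import *
from plant import manip,read_camera
s=manip.get_state(); print(s["time_s"],s["opening"],s["force"],s["tcp_pos"])
p=read_camera("wrist"); cv2.imwrite("pics/w3.png",p["pixels"])
p=read_camera("side"); cv2.imwrite("pics/s3.png",cv2.resize(p["pixels"][120:270,130:330],None,fx=4,fy=4))
# channel point estimate; pre-place pose, grip -18mm
c,si=np.cos(np.radians(-18.8)),np.sin(np.radians(-18.8))
t=np.array([.5373,.0272])-.018*np.array([c,si]); print(t)
move(s,[*t,.10],161.2)
```

```text
3.7833 0.03539245652933458 [-0.51834761  0.13680699 -1.94988985] [0.43915368 0.23789097 0.11491607]
[0.52026031 0.03300078]
t shares [ 0.0581 -0.4369  0.0299] a shares [1.0000e-04 1.0000e-03 1.6747e+00] dist mm [  29.1 -218.4   14.9]
```

View pics/w3.png

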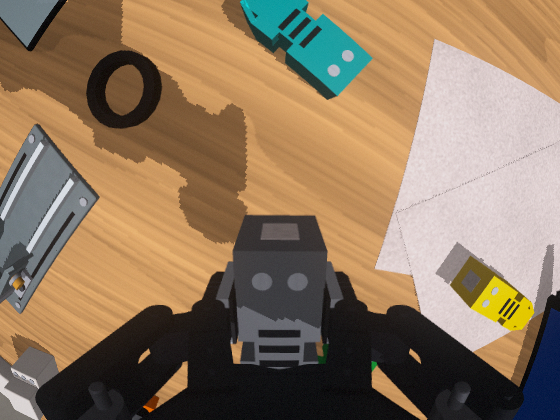

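View pics/s3.png

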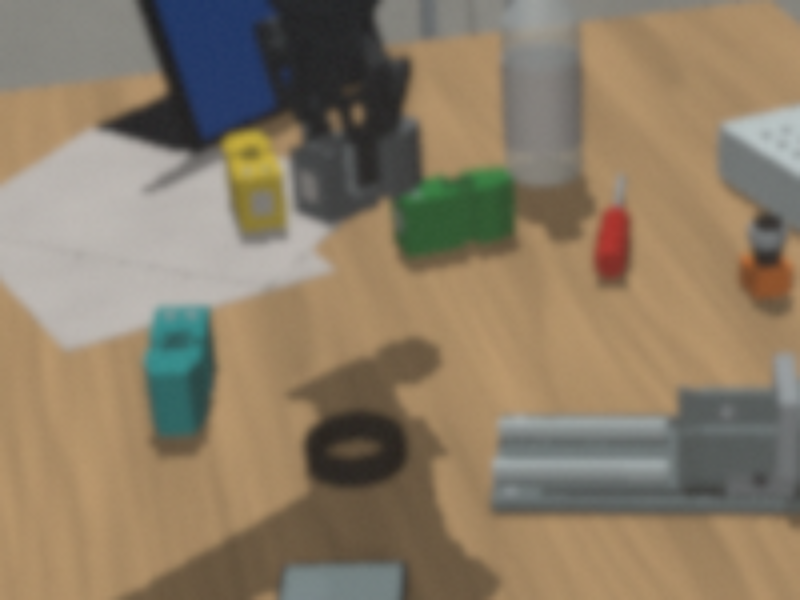

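The cartridge is held level with its tail (280,232) towards the camera, and nothing else has moved. Now I'll carry it over the channel.

Call:
servo_tool --motion '[{"ax": 0, "ay": 0, "az": 0.1, "tx": 0.005, "ty": -0.05, "tz": 0, "gripper": 0}, {"ax": 0, "ay": 0, "az": 0.22, "tx": 0.015, "ty": -0.12, "tz": 0, "gripper": 0}, {"ax": 0, "ay": 0, "az": 0.36, "tx": 0.025, "ty": -0.2, "tz": 0, "gripper": 0}, {"ax": 0, "ay": 0, "az": 0.5, "tx": 0.035, "ty": -0.28, "tz": 0, "gripper": 0}, {"ax": 0, "ay": 0, "az": 0.64, "tx": 0.045, "ty": -0.36, "tz": 0, "gripper": 0}, {"ax": 0, "ay": 0, "az": 0.76, "tx": 0.055, "ty": -0.41, "tz": 0, "gripper": 0}, {"ax": 0, "ay": 0, "az": 0.84, "tx": 0.058, "ty": -0.437, "tz": 0, "gripper": 0}, {"ax": 0, "ay": 0, "az": 0.84, "tx": 0.058, "ty": -0.437, "tz": 0, "gripper": 0}]'

```text
time_s: 4.55
tcp_pos: [0.521, 0.0304, 0.1135]
eef_rot: [[-0.996, -0.084, -0.002], [-0.084, 0.996, -0.0], [0.002, -0.0, -1.0]]
force: [0.5, -0.4, -1.2]
opening: 0.0355
```

Run:
```python
from h import *
from plant import manip,read_camera
s=manip.get_state(); print(s["time_s"],s["opening"],s["force"],s["tcp_pos"])
move(s,[.5203,.0330,.08],161.2)
```

```text
4.55 0.03545833427035722 [ 0.50413817 -0.37882228 -1.20649356] [0.52097004 0.03040839 0.11349293]
t shares [0.0008 0.0053 0.067 ] a shares [-0.001  -0.003   0.8241] dist mm [ 0.4  2.6 33.5]
```

Call:
servo_tool --motion '[{"ax": 0, "ay": 0, "az": 0.12, "tx": 0.001, "ty": 0.005, "tz": 0, "gripper": 0}, {"ax": 0, "ay": 0, "az": 0.25, "tx": 0.001, "ty": 0.005, "tz": 0.02, "gripper": 0}, {"ax": 0, "ay": 0, "az": 0.4, "tx": 0.001, "ty": 0.005, "tz": 0.04, "gripper": 0}, {"ax": 0, "ay": 0, "az": 0.55, "tx": 0.001, "ty": 0.005, "tz": 0.06, "gripper": 0}, {"ax": 0, "ay": 0, "az": 0.7, "tx": 0.001, "ty": 0.005, "tz": 0.08, "gripper": 0}, {"ax": 0, "ay": 0, "az": 0.8, "tx": 0.001, "ty": 0.005, "tz": 0.097, "gripper": 0}, {"ax": 0, "ay": 0, "az": 0.824, "tx": 0.001, "ty": 0.005, "tz": 0.097, "gripper": 0}, {"ax": 0, "ay": 0, "az": 0.824, "tx": 0.001, "ty": 0.005, "tz": 0.097, "gripper": 0}]'

```text
time_s: 5.22
tcp_pos: [0.5184, 0.0369, 0.0653]
eef_rot: [[-0.949, 0.315, -0.003], [0.315, 0.949, 0.001], [0.003, -0.0, -1.0]]
force: [0.1, -0.3, -1.9]
opening: 0.0353
```

Run:
```python
from h import *
from plant import manip,read_camera
s=manip.get_state(); print(s["time_s"],s["opening"],s["force"],s["tcp_pos"])
move(s,[.5203,.0330,.024],161.2)
for n in ["top","side","wrist"]:
    p=read_camera(n); pickle.dump(p,open(n+"4.pkl","wb"))
    im=p["pixels"]
    if n=="top": im=cv2.resize(im[140:270,250:390],None,fx=4.5,fy=4.5,interpolation=cv2.INTER_CUBIC)
    if n=="side": im=cv2.resize(im[160:270,220:360],None,fx=5,fy=5,interpolation=cv2.INTER_CUBIC)
    cv2.imwrite(f"pics/{n}4.png",im)
```

```text
5.2167 0.03532771503459364 [ 0.14597777 -0.2961869  -1.86967369] [0.51838515 0.03686898 0.06533622]
t shares [-0.0063 -0.0061  0.0827] a shares [-0.0004 -0.006   0.0159] dist mm [-3.2 -3.1 41.3]
```

View pics/top4.png

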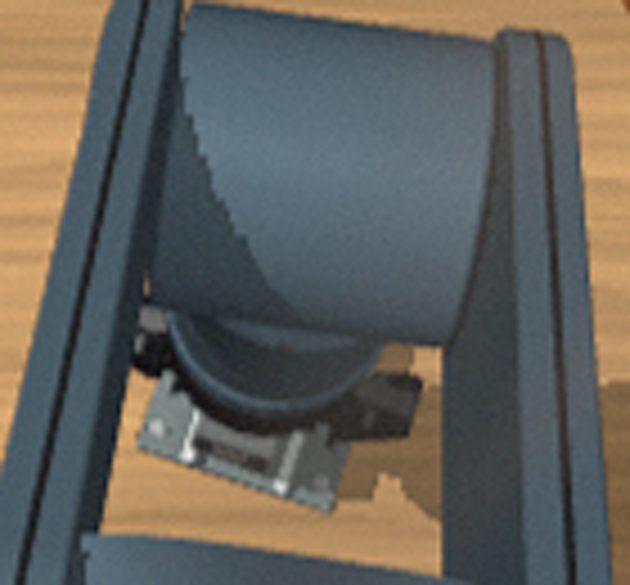

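View pics/side4.png

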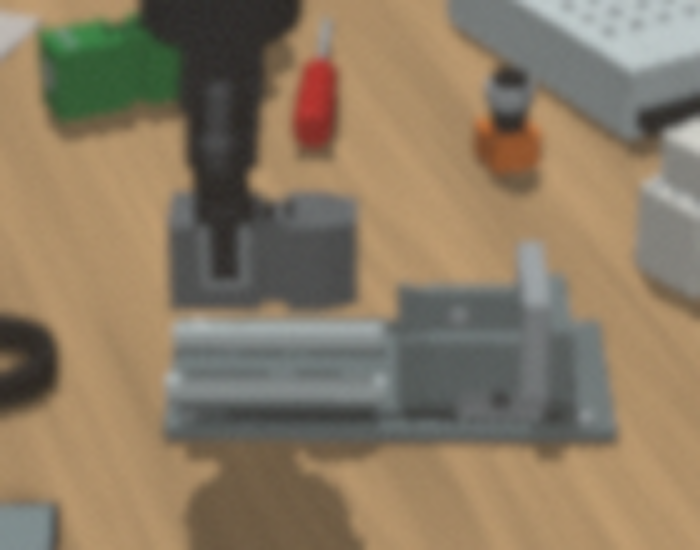

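View pics/wrist4.png

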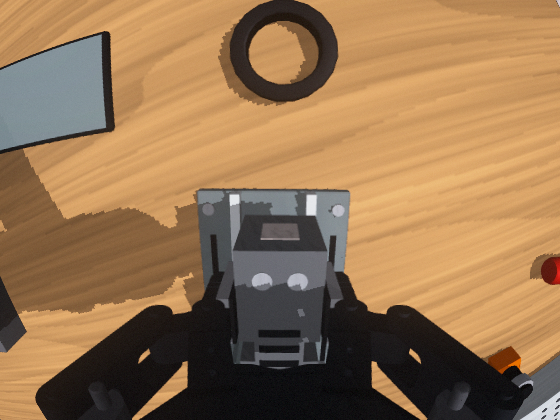

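```bash
cat >> h.py <<'E'
def wcloud(p):
    z=p["z_map"]; v,u=np.mgrid[0:420,0:560]; dx=u-p["cx"]; dy=v-p["cy"]; r=np.hypot(dx,dy)+1e-9; th=np.minimum(r/p["fx"],1.5)
    X=np.stack([np.tan(th)*dx/r*z,np.tan(th)*dy/r*z,z],-1)
    M=p["cam_to_world"]; return X@M[:3,:3].T+M[:3,3]
E
python3 - <<'E'
from h import *
from plant import manip
p=pickle.load(open("wrist4.pkl","rb")); W=wcloud(p); s=manip.get_state()
T=(W-s["tcp_pos"])@s["eef_rot"]*1000   # tool frame mm
im=p["pixels"]
cv2.imwrite("pics/w4c.png",cv2.resize(im[180:320,180:370],None,fx=4,fy=4,interpolation=cv2.INTER_CUBIC))
g=cv2.cvtColor(im,cv2.COLOR_BGR2GRAY)
print("table z",np.median(W[120:160,380:500,2]))
for v in (192,196,200,204,208,212):
    row=[f"{u}:{g[v,u]}/{W[v,u,2]*1000:.0f}/{T[v,u,1]:.1f}" for u in range(196,354,3)]
    print(v,"tool x",T[v,280,0].round(1),' '.join(row))
# cartridge top sides in tool y
tb=np.abs(W[...,2]-s["tcp_pos"][2]-.030)<.004
m=tb.copy(); m[:240]=0; m[350:]=0; m[:,:215]=0; m[:,345:]=0
for v in (260,270,280,290):
    c=np.nonzero(m[v])[0]; print(v,c.min(),c.max(),T[v,c.min(),:2],T[v,c.max(),:2])
E
```

```text
table z 0.0008787839231882144
192 tool x 29.1 196:100/1/-55.2 199:131/7/-51.4 202:129/9/-49.0 205:131/9/-47.0 208:130/8/-45.3 211:132/8/-43.3 214:130/9/-41.0 217:131/8/-39.1 220:129/8/-37.2 223:100/9/-35.1 226:118/8/-33.4 229:91/8/-31.3 232:104/14/-28.6 235:97/13/-26.8 238:103/13/-24.8 241:117/9/-23.4 244:134/8/-21.6 247:132/8/-19.7 250:132/9/-17.7 253:130/8/-15.9 256:129/8/-13.9 259:131/9/-11.9 262:129/10/-10.0 265:133/9/-8.2 268:130/8/-6.3 271:130/10/-4.3 274:127/9/-2.5 277:132/9/-0.6 280:127/9/1.3 283:133/10/3.2 286:132/8/5.2 289:131/8/7.1 292:131/9/9.0 295:131/8/10.9 298:87/9/12.8 301:114/9/14.6 304:103/7/16.7 307:106/12/18.2 310:103/12/20.2 313:104/12/22.1 316:129/9/24.3 319:133/8/26.3 322:132/9/28.1 325:131/8/30.2 328:130/9/32.1 331:132/9/33.9 334:131/8/36.0 337:132/8/38.1 340:130/10/39.6 343:128/9/41.7 346:130/9/43.8 349:140/7/46.2 352:183/1/49.7
196 tool x 26.6 196:94/1/-55.2 199:136/9/-51.2 202:133/7/-49.5 205:134/9/-47.1 208:133/9/-45.2 211:135/9/-43.2 214:132/8/-41.3 217:132/8/-39.4 220:132/10/-37.1 223:131/9/-35.3 226:85/8/-33.4 229:155/19/-29.7 232:229/18/-28.1 235:230/1
[... 3491 characters left out ...]
68:81/8/-6.4 271:135/9/-4.4 274:135/10/-2.5 277:135/10/-0.6 280:133/8/1.4 283:133/9/3.3 286:136/9/5.2 289:135/8/7.2 292:138/10/9.1 295:138/8/11.1 298:86/9/13.0 301:85/8/15.0 304:85/8/17.0 307:229/19/17.9 310:230/19/19.7 313:231/19/21.6 316:166/10/24.6 319:137/9/26.7 322:136/9/28.6 325:142/9/30.5 328:142/8/32.6 331:137/9/34.5 334:195/10/36.2 337:187/10/38.3 340:196/10/40.2 343:179/11/42.0 346:142/10/44.3 349:165/8/46.8 352:183/1/50.5
260 233 326 [ 23.43635142 -16.82163417] [23.47069435 18.53067442]
270 233 325 [ 18.72927689 -17.19622883] [18.82945217 18.49966964]
280 235 325 [ 14.13493612 -16.70452124] [14.20231936 18.81314491]
290 217 344 [  6.93290039 -25.25772209] [ 7.1788631  27.76241248]
```

View pics/w4c.png

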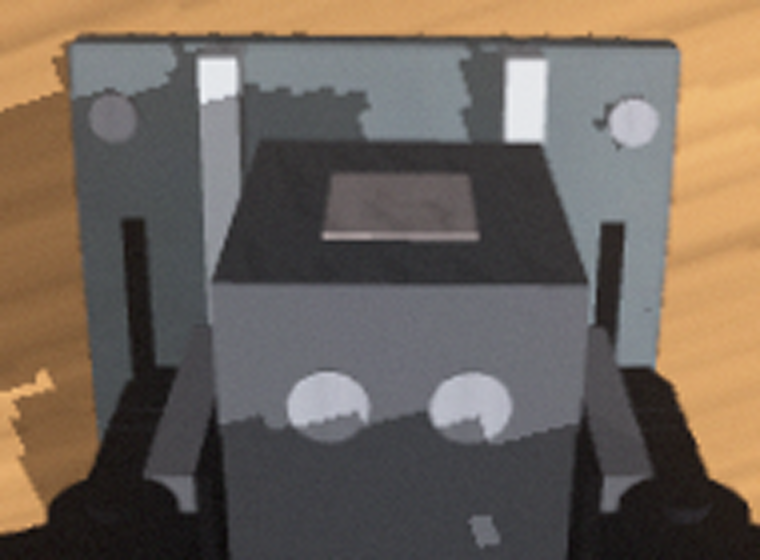

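Run:
```python
from h import *
from plant import manip
p=pickle.load(open("wrist4.pkl","rb")); W=wcloud(p); s=manip.get_state()
T=(W-s["tcp_pos"])@s["eef_rot"]*1000
zz=W[...,2]*1000; v,u=np.mgrid[0:420,0:560]
g=cv2.cvtColor(p["pixels"],cv2.COLOR_BGR2GRAY)
for nm,m in {"left":(u>226)&(u<246)&(v>194)&(v<245)&(zz>15)&(zz<23),"right":(u>300)&(u<322)&(v>194)&(v<216)&(zz>15)&(zz<23)}.items():
    q=T[m][:,:2]; q=q[np.abs(q[:,1]-np.median(q[:,1]))<4]
    f=cv2.fitLine(q.astype(np.float32),cv2.DIST_HUBER,0,.01,.01).ravel(); sl=f[1]/f[0]
    print(nm,len(q),"x range",q[:,0].min(),q[:,0].max(),"slope deg",np.degrees(np.arctan(sl)),"y at x=20:",f[3]+sl*(20-f[2]),"at x=-17 (centre)",f[3]+sl*(-17-f[2]))
# plate side edges
pl=(zz>5)&(zz<13)
for side,rng in (("L",range(197,235)),("R",range(197,262))):
    q=[]
    for r in rng:
        c=np.nonzero(pl[r,185:365])[0]+185
        k=c.min() if side=="L" else c.max(); q.append(T[r,k,:2])
    f=cv2.fitLine(np.array(q,np.float32),cv2.DIST_HUBER,0,.01,.01).ravel(); sl=f[1]/f[0]
    print(side,np.degrees(np.arctan(sl)),"y@20",f[3]+sl*(20-f[2]),"y@-17",f[3]+sl*(-17-f[2]))
# mouth edge & tail
for c in (250,265,285,300): 
    r=np.nonzero(pl[170:215,c])[0]+170; print("mouth",T[r.min(),c])
m=(np.abs(zz-s["tcp_pos"][2]*1000-30)<4)&(u>240)&(u<320)&(v>235)&(v<285)
for c in (245,260,280,300,315):
    r=np.nonzero(m[:,c])[0]; print("tail top",T[r.min(),c],)
# tail top edge y angle / cart sides
for a in (1,-1):
    q=[]
    for r in range(252,300,2):
        cc=np.nonzero((np.abs(zz[r]-s["tcp_pos"][2]*1000-31)<2.5)&(u[r]>225)&(u[r]<335))[0]
        k=cc.min() if a==1 else cc.max(); q.append(T[r,k,:2])
    f=cv2.fitLine(np.array(q,np.float32),cv2.DIST_HUBER,0,.01,.01).ravel(); sl=f[1]/f[0]; print("cart side deg",np.degrees(np.arctan(sl)),"y@20",f[3]+sl*(20-f[2]))
```

```text
left 457 x range -2.8292661887288197 29.727171955896438 slope deg 4.0055947 y at x=20: -26.56497 at x=-17 (centre) -29.155893
right 197 x range 16.515506826312105 29.704463221964957 slope deg 3.1216414 y at x=20: 19.850777 at x=-17 (centre) 17.83291
L 1.0807899 y@20 -52.924564 y@-17 -53.622593
R 0.97507447 y@20 46.30492 y@-17 45.675182
mouth [ 29.69741276 -17.98148703  60.9542606 ]
mouth [29.71503019 -8.28435761 60.70515394]
mouth [29.88675406  4.54818141 59.88489283]
mouth [29.60471249 14.06585243 58.32270627]
tail top [ 27.11412462 -12.57479051 -26.48111941]
tail top [ 27.4085712   -6.72577313 -26.10386192]
tail top [ 27.18559477   1.05810843 -27.56215028]
tail top [ 27.07684543   8.84721926 -26.34656314]
tail top [ 27.30351362  14.54415866 -27.98390991]
cart side deg 0.19286571 y@20 -16.938814
cart side deg -2.033852 y@20 18.750116
```

Call:
servo_tool --motion '[{"ax": 0, "ay": -0.003, "az": 0.026, "tx": -0.006, "ty": -0.0084, "tz": 0.0, "gripper": 0}, {"ax": 0, "ay": -0.006, "az": 0.026, "tx": -0.006, "ty": -0.0084, "tz": 0.0, "gripper": 0}, {"ax": 0, "ay": -0.006, "az": 0.026, "tx": -0.006, "ty": -0.0084, "tz": 0.01, "gripper": 0}, {"ax": 0, "ay": -0.006, "az": 0.026, "tx": -0.006, "ty": -0.0084, "tz": 0.025, "gripper": 0}, {"ax": 0, "ay": -0.006, "az": 0.026, "tx": -0.006, "ty": -0.0084, "tz": 0.04, "gripper": 0}, {"ax": 0, "ay": -0.006, "az": 0.026, "tx": -0.006, "ty": -0.0084, "tz": 0.05, "gripper": 0}, {"ax": 0, "ay": -0.006, "az": 0.026, "tx": -0.006, "ty": -0.0084, "tz": 0.05, "gripper": 0}, {"ax": 0, "ay": -0.006, "az": 0.026, "tx": -0.006, "ty": -0.0084, "tz": 0.05, "gripper": 0}]'

```text
time_s: 6.03
tcp_pos: [0.5207, 0.0306, 0.0405]
eef_rot: [[-0.944, 0.329, 0.001], [0.329, 0.944, -0.001], [-0.001, -0.0, -1.0]]
force: [0.2, -0.3, -2.2]
opening: 0.0356
```

```bash
cat > w.py <<'E'
from h import *
from plant import manip,read_camera
import sys
s=manip.get_state(); p=read_camera("wrist"); W=wcloud(p); print(s["time_s"],s["force"].round(2),s["tcp_pos"].round(4))
cv2.imwrite(f"pics/{sys.argv[1]}.png",cv2.resize(p["pixels"][160:320,180:370],None,fx=4,fy=4,interpolation=cv2.INTER_CUBIC)[:600])
T=(W-s["tcp_pos"])@s["eef_rot"]*1000
zz=W[...,2]*1000; v,u=np.mgrid[0:420,0:560]
pl=(zz>5)&(zz<13)
e={}
for side in "LR":
    q=[]
    for r in range(180,260):
        c=np.nonzero(pl[r,170:380])[0]+170
        if len(c)<10: continue
        k=c.min() if side=="L" else c.max(); q.append(T[r,k,:2])
    q=np.array(q); q=q[np.abs(q[:,1]-np.median(q[:,1]))<4]
    f=cv2.fitLine(q.astype(np.float32),cv2.DIST_HUBER,0,.01,.01).ravel(); sl=f[1]/f[0]
    e[side]=np.array([f[3]+sl*(20-f[2]),f[3]+sl*(-17-f[2])]); print(side,len(q),q[:,0].min(),q[:,0].max(),np.degrees(np.arctan(sl)),e[side])
print("plate centre y@20,@-17",(e["L"]+e["R"])/2)
wl=(zz>15)&(zz<22)
for r in range(190,232,4):
    a=np.nonzero(wl[r,215:262])[0]; b=np.nonzero(wl[r,295:335])[0]
    if len(a) and len(b): print(r,"walls y",T[r,a.min()+215,1].round(1),T[r,a.max()+215,1].round(1),T[r,b.min()+295,1].round(1),T[r,b.max()+295,1].round(1))
top=np.abs(zz-s["tcp_pos"][2]*1000-30)<3.5
for r in (265,270,275,280):
    c=np.nonzero(top[r,225:337])[0]+225
    if len(c): print("cart",T[r,c.min(),:2],T[r,c.max(),:2])
E
python3 w.py w5
```

```text
6.0333 [ 0.17 -0.26 -2.19] [0.5207 0.0306 0.0405]
L 65 -6.289544589193309 32.431354346123136 -0.15751615 [-47.951996 -47.850277]
R 66 -7.1214852561151485 33.28868719999881 -0.7928149 [50.38592 50.89793]
plate centre y@20,@-17 [1.2169628 1.5238266]
202 walls y -25.4 -19.2 21.5 27.0
206 walls y -24.9 -19.1 21.4 27.1
210 walls y -24.9 -19.3 21.4 27.1
214 walls y -25.2 -19.2 21.5 27.3
218 walls y -25.0 -19.2 21.4 27.3
222 walls y -24.6 -19.2 21.3 27.7
226 walls y -24.9 -20.4 21.5 27.1
230 walls y -24.4 -21.1 22.7 27.3
cart [ 20.29078847 -17.31265037] [20.39037367 18.72733949]
cart [ 18.41776174 -17.34059824] [18.16522081 18.47229647]
cart [ 16.62044569 -17.3458144 ] [16.19776462 18.52297091]
cart [ 13.78559239 -16.86151854] [13.93774386 18.65855164]
```

View pics/w5.png

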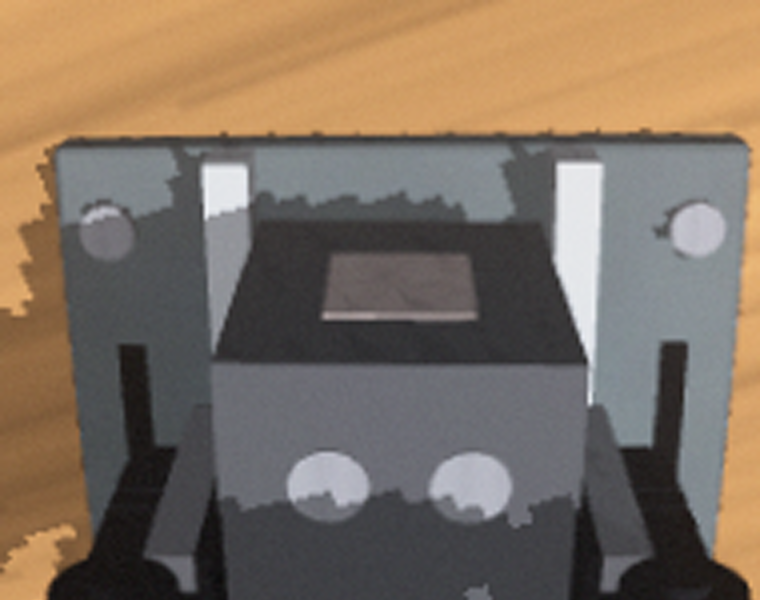

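The cartridge centre is within 0.5 mm and 0.5° of the channel's centre line: the walls are at −19.2 and +21.4, the cartridge at −17.3 and +18.6. I'll lower it now.

Call:
servo_tool --motion '[{"ax": 0, "ay": 0, "az": 0, "tx": 0, "ty": 0.0008, "tz": 0.005, "gripper": 0}, {"ax": 0, "ay": 0, "az": 0, "tx": 0, "ty": 0.0008, "tz": 0.011, "gripper": 0}, {"ax": 0, "ay": 0, "az": 0, "tx": 0, "ty": 0.0008, "tz": 0.017, "gripper": 0}, {"ax": 0, "ay": 0, "az": 0, "tx": 0, "ty": 0.0008, "tz": 0.023, "gripper": 0}, {"ax": 0, "ay": 0, "az": 0, "tx": 0, "ty": 0.0008, "tz": 0.028, "gripper": 0}, {"ax": 0, "ay": 0, "az": 0, "tx": 0, "ty": 0.0008, "tz": 0.031, "gripper": 0}, {"ax": 0, "ay": 0, "az": 0, "tx": 0, "ty": 0.0008, "tz": 0.032, "gripper": 0}, {"ax": 0, "ay": 0, "az": 0, "tx": 0, "ty": 0.0008, "tz": 0.032, "gripper": 0}]'

```text
time_s: 6.75
tcp_pos: [0.5213, 0.0309, 0.0251]
eef_rot: [[-0.944, 0.33, 0.002], [0.33, 0.944, -0.001], [-0.003, -0.0, -1.0]]
force: [0.6, -0.1, -2.1]
opening: 0.0357
```

```bash
python3 w.py w6 | head -1
```

```text
6.75 [ 0.57 -0.09 -2.1 ] [0.5213 0.0309 0.0251]
```

View pics/w6.png

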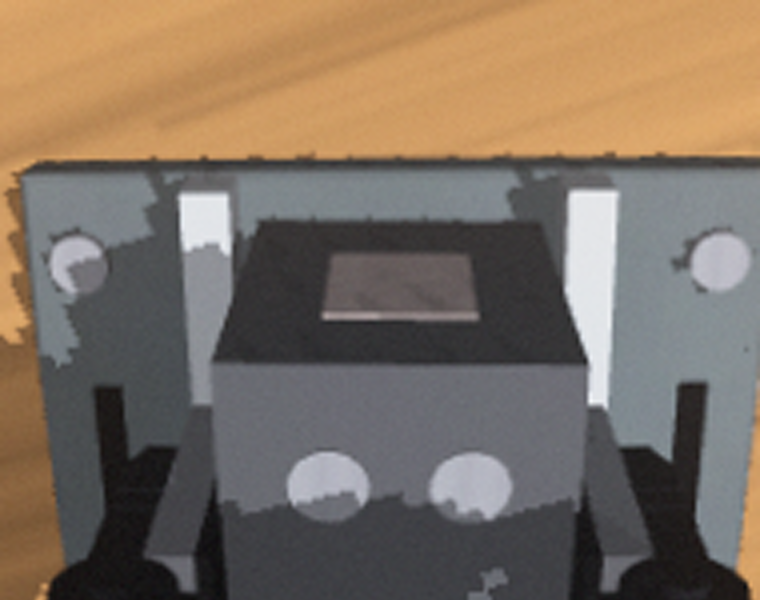

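Call:
servo_tool --motion '[{"ax": 0, "ay": 0, "az": 0, "tx": 0, "ty": 0, "tz": 0.001, "gripper": 0}, {"ax": 0, "ay": 0, "az": 0, "tx": 0, "ty": 0, "tz": 0.002, "gripper": 0}, {"ax": 0, "ay": 0, "az": 0, "tx": 0, "ty": 0, "tz": 0.003, "gripper": 0}, {"ax": 0, "ay": 0, "az": 0, "tx": 0, "ty": 0, "tz": 0.003, "gripper": 0}, {"ax": 0, "ay": 0, "az": 0, "tx": 0, "ty": 0, "tz": 0.003, "gripper": 0}, {"ax": 0, "ay": 0, "az": 0, "tx": 0, "ty": 0, "tz": 0.003, "gripper": 0}, {"ax": 0, "ay": 0, "az": 0, "tx": 0, "ty": 0, "tz": 0.003, "gripper": 0}, {"ax": 0, "ay": 0, "az": 0, "tx": 0, "ty": 0, "tz": 0.003, "gripper": 0}]'

```text
time_s: 7.47
tcp_pos: [0.5216, 0.0309, 0.0239]
eef_rot: [[-0.944, 0.329, 0.003], [0.329, 0.944, -0.001], [-0.003, 0.0, -1.0]]
force: [0.2, -0.2, 0.8]
opening: 0.0353
```

Call:
servo_tool --motion '[{"ax": 0, "ay": 0, "az": 0, "tx": 0, "ty": 0, "tz": 0, "gripper": 0.55}, {"ax": 0, "ay": 0, "az": 0, "tx": 0, "ty": 0, "tz": 0, "gripper": 0.65}, {"ax": 0, "ay": 0, "az": 0, "tx": 0, "ty": 0, "tz": 0, "gripper": 0.65}, {"ax": 0, "ay": 0, "az": 0, "tx": 0, "ty": 0, "tz": 0, "gripper": 0.65}, {"ax": 0, "ay": 0, "az": 0, "tx": 0, "ty": 0, "tz": -0.02, "gripper": 0.65}, {"ax": 0, "ay": 0, "az": 0, "tx": 0, "ty": 0, "tz": -0.06, "gripper": 0.65}, {"ax": 0, "ay": 0, "az": 0, "tx": 0, "ty": 0, "tz": -0.11, "gripper": 0.65}, {"ax": 0, "ay": 0, "az": 0, "tx": 0, "ty": 0, "tz": -0.13, "gripper": 0.65}]'

```text
time_s: 8.13
tcp_pos: [0.5229, 0.0307, 0.092]
eef_rot: [[-0.944, 0.329, 0.007], [0.329, 0.944, -0.002], [-0.007, 0.001, -1.0]]
force: [0.7, -1.0, -0.1]
opening: 0.0558
```

Call:
servo_tool --motion '[{"ax": 0, "ay": 0, "az": 0, "tx": 0.02, "ty": 0, "tz": 0, "gripper": 0}, {"ax": 0, "ay": 0, "az": 0, "tx": 0.05, "ty": 0, "tz": 0, "gripper": 0}, {"ax": 0, "ay": 0, "az": 0, "tx": 0.08, "ty": 0, "tz": 0, "gripper": 0}, {"ax": 0, "ay": 0, "az": 0, "tx": 0.11, "ty": 0, "tz": 0, "gripper": 0}, {"ax": 0, "ay": 0, "az": 0, "tx": 0.13, "ty": 0, "tz": 0, "gripper": 0}, {"ax": 0, "ay": 0, "az": 0, "tx": 0.14, "ty": 0, "tz": 0, "gripper": 0}, {"ax": 0, "ay": 0, "az": 0, "tx": 0.14, "ty": 0, "tz": 0, "gripper": 0}, {"ax": 0, "ay": 0, "az": 0, "tx": 0.14, "ty": 0, "tz": 0, "gripper": 0}]'

```text
time_s: 8.8
tcp_pos: [0.4554, 0.054, 0.0885]
eef_rot: [[-0.944, 0.329, 0.003], [0.329, 0.944, -0.001], [-0.004, 0.0, -1.0]]
force: [0.1, -0.0, -1.3]
opening: -0.0001
```

Run:
```python
from h import *
from plant import manip,read_camera
s=manip.get_state(); print(s["time_s"],s["opening"],s["force"],s["tcp_pos"])
for n in ["top","side","wrist"]:
    p=read_camera(n); pickle.dump(p,open(n+"7.pkl","wb"))
    im=p["pixels"]
    if n=="top": im=cv2.resize(im[140:270,250:390],None,fx=4.5,fy=4.5,interpolation=cv2.INTER_CUBIC)
    if n=="side": im=cv2.resize(im[160:270,220:360],None,fx=5,fy=5,interpolation=cv2.INTER_CUBIC)
    cv2.imwrite(f"pics/{n}7.png",im)
```

```text
8.8 -0.00013125973232118524 [ 0.13776574 -0.03094965 -1.31099679] [0.45541762 0.0539824  0.08851688]
```

View pics/top7.png

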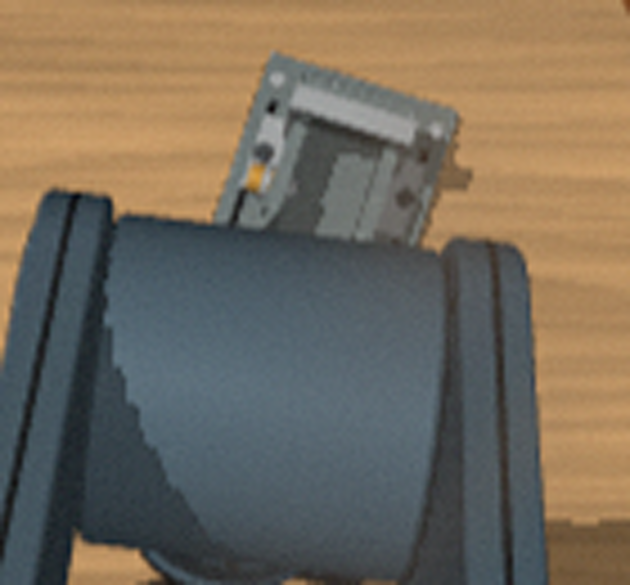

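View pics/side7.png

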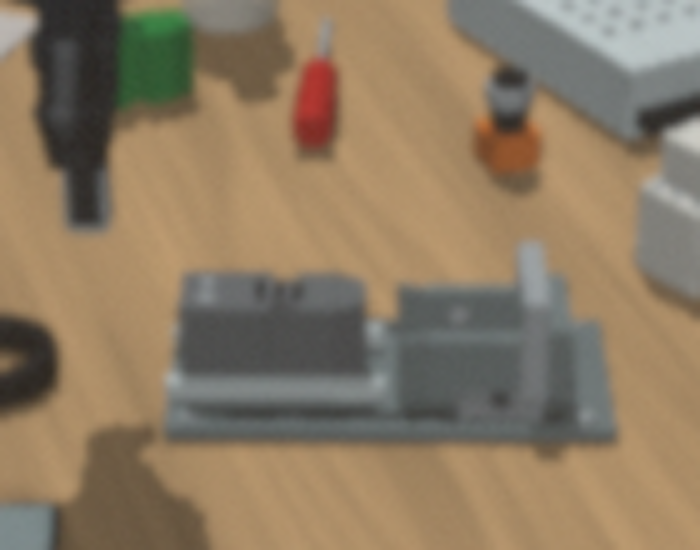

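View pics/wrist7.png

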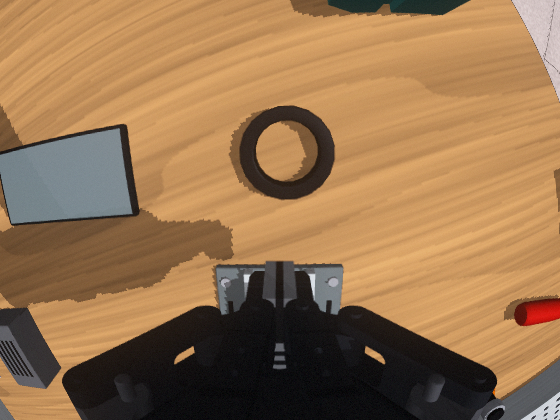

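The cartridge sits upright in the channel with its nose towards the stop and short of the cheeks. Its tail is just inside the mouth in the side view, (180,330). I'll lower the closed fingers behind the tail, first moving 17 mm forward to stay clear of the tape.

Call:
servo_tool --motion '[{"ax": 0, "ay": 0, "az": 0, "tx": -0.02, "ty": 0, "tz": 0, "gripper": 0}, {"ax": 0, "ay": 0, "az": 0, "tx": -0.034, "ty": 0, "tz": 0, "gripper": 0}, {"ax": 0, "ay": 0, "az": 0, "tx": -0.034, "ty": 0, "tz": 0.03, "gripper": 0}, {"ax": 0, "ay": 0, "az": 0, "tx": -0.034, "ty": 0, "tz": 0.07, "gripper": 0}, {"ax": 0, "ay": 0, "az": 0, "tx": -0.034, "ty": 0, "tz": 0.11, "gripper": 0}, {"ax": 0, "ay": 0, "az": 0, "tx": -0.034, "ty": 0, "tz": 0.13, "gripper": 0}, {"ax": 0, "ay": 0, "az": 0, "tx": -0.034, "ty": 0, "tz": 0.14, "gripper": 0}, {"ax": 0, "ay": 0, "az": 0, "tx": -0.034, "ty": 0, "tz": 0.14, "gripper": 0}]'

```text
time_s: 9.62
tcp_pos: [0.4715, 0.0481, 0.0175]
eef_rot: [[-0.944, 0.33, 0.001], [0.33, 0.944, -0.001], [-0.001, -0.0, -1.0]]
force: [-0.7, 0.1, -0.3]
opening: -0.0001
```

```bash
cat > st.py <<'E'
from h import *
from plant import manip,read_camera
import sys
s=manip.get_state(); u=np.array([.945,-.327]); n=np.array([.327,.945]); d=s["tcp_pos"][:2]-[.5373,.0272]
F=s["force"][:2]
print(f't {s["time_s"]:.2f} z {s["tcp_pos"][2]:.4f} along {d@u*1000-50:.1f} lat {d@n*1000:.1f} push {-F@u:.2f} latF {F@n:.2f} Fz {s["force"][2]:.2f}')
if len(sys.argv)>1:
    p=read_camera("side"); cv2.imwrite(f"pics/{sys.argv[1]}.png",cv2.resize(p["pixels"][160:270,220:360],None,fx=5,fy=5,interpolation=cv2.INTER_CUBIC))
E
python3 st.py s8
python3 - <<'E'
from h import *
P=cloud(pickle.load(open("top7.pkl","rb"))); Q=cloud(pickle.load(open("side7.pkl","rb")))
u=np.array([.945,-.327]); n=np.array([.327,.945])
for nm,C in (("top",P),("side",Q)):
    d=(C[...,:2]-[.5373,.0272])*1000; a=d@u-50; l=d@n; z=C[...,2]*1000
    ok=(np.abs(l)<60)&(a>-20)&(a<130)
    for lo,hi in ((38,45),(45,54),(56,75)):
        m=ok&(z>lo)&(z<hi); print(nm,lo,m.sum(),"along pct",np.percentile(a[m],[1,5,50,95,99]).round(1),"z",np.median(z[m]),"lat",np.percentile(l[m],[2,98]).round(1))
E
```

```text
t 9.62 z 0.0175 along -119.0 lat -1.8 push 0.69 latF -0.16 Fz -0.33
top 38 146 along pct [16.5 23.7 49.4 71.1 74.1] z 43.24842050283556 lat [-26.2  30. ]
top 45 103 along pct [20.6 26.5 88.1 92.1 92.8] z 48.494065696485514 lat [-25.9  28.2]
top 56 175 along pct [67.8 68.4 74.  80.1 80.7] z 65.35800603451536 lat [-27.8  30. ]
side 38 189 along pct [-17.3  -9.2  44.4  84.3  93.6] z 41.26661873918203 lat [-33.   25.8]
side 45 121 along pct [-19.7 -19.5  76.8  92.2  93.5] z 48.55170508316653 lat [-34.1  25.2]
side 56 81 along pct [69.8 69.9 76.3 81.1 81.6] z 63.440149681549094 lat [-32.7  26.1]
```

View pics/s8.png

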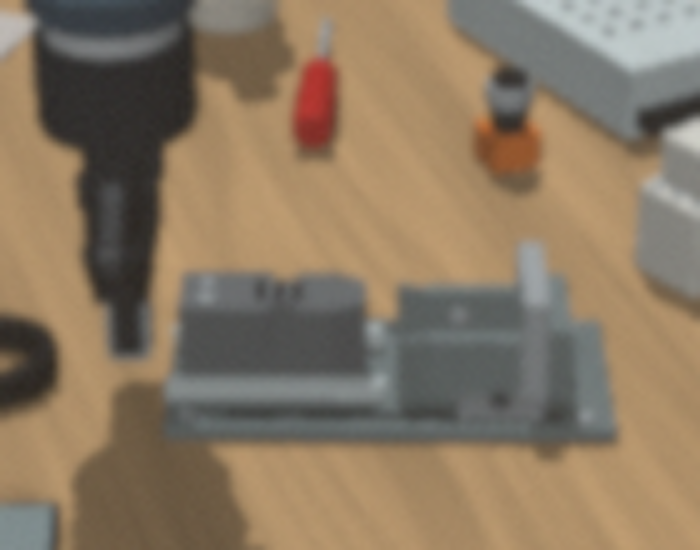

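Call:
servo_tool --motion '[{"ax": 0, "ay": 0, "az": 0, "tx": -0.006, "ty": 0, "tz": 0, "gripper": 0}, {"ax": 0, "ay": 0, "az": 0, "tx": -0.012, "ty": 0, "tz": 0, "gripper": 0}, {"ax": 0, "ay": 0, "az": 0, "tx": -0.018, "ty": 0, "tz": 0, "gripper": 0}, {"ax": 0, "ay": 0, "az": 0, "tx": -0.022, "ty": 0, "tz": 0, "gripper": 0}, {"ax": 0, "ay": 0, "az": 0, "tx": -0.026, "ty": 0, "tz": 0, "gripper": 0}, {"ax": 0, "ay": 0, "az": 0, "tx": -0.03, "ty": 0, "tz": 0, "gripper": 0}, {"ax": 0, "ay": 0, "az": 0, "tx": -0.034, "ty": 0, "tz": 0, "gripper": 0}, {"ax": 0, "ay": 0, "az": 0, "tx": -0.038, "ty": 0, "tz": 0, "gripper": 0}]'

```text
time_s: 10.33
tcp_pos: [0.4892, 0.0421, 0.0186]
eef_rot: [[-0.944, 0.329, 0.002], [0.329, 0.944, -0.001], [-0.003, -0.0, -1.0]]
force: [-1.1, -0.1, 1.0]
opening: 0.0004
```

Call:
servo_tool --motion '[{"ax": 0, "ay": 0, "az": 0, "tx": -0.003, "ty": 0, "tz": 0, "gripper": 0}, {"ax": 0, "ay": 0, "az": 0, "tx": -0.006, "ty": 0, "tz": 0, "gripper": 0}, {"ax": 0, "ay": 0, "az": 0, "tx": -0.009, "ty": 0, "tz": 0, "gripper": 0}, {"ax": 0, "ay": 0, "az": 0, "tx": -0.012, "ty": 0, "tz": 0, "gripper": 0}, {"ax": 0, "ay": 0, "az": 0, "tx": -0.015, "ty": 0, "tz": 0, "gripper": 0}, {"ax": 0, "ay": 0, "az": 0, "tx": -0.018, "ty": 0, "tz": 0, "gripper": 0}, {"ax": 0, "ay": 0, "az": 0, "tx": -0.02, "ty": 0, "tz": 0, "gripper": 0}, {"ax": 0, "ay": 0, "az": 0, "tx": -0.02, "ty": 0, "tz": 0, "gripper": 0}]'

```text
time_s: 11.0
tcp_pos: [0.4991, 0.0387, 0.0187]
eef_rot: [[-0.944, 0.33, 0.003], [0.33, 0.944, -0.001], [-0.003, 0.0, -1.0]]
force: [-0.1, -0.1, 0.3]
opening: -0.0
```

```bash
python3 st.py s9
```

```text
t 11.00 z 0.0187 along -89.8 lat -1.6 push 0.11 latF -0.09 Fz 0.30
```

View pics/s9.png

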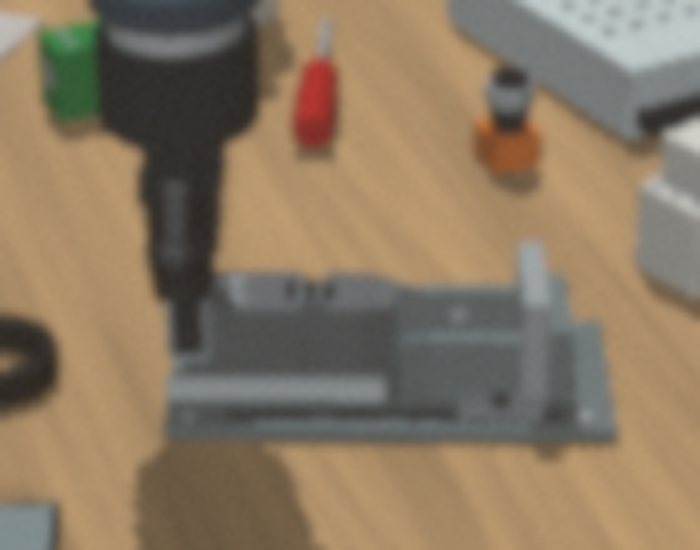

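The cartridge slides with the fingers, and its nose is reaching the cheeks at (395,310). Push is about 0 to 1 N.

Call:
servo_tool --motion '[{"ax": 0, "ay": 0, "az": 0, "tx": -0.003, "ty": 0, "tz": 0, "gripper": 0}, {"ax": 0, "ay": 0, "az": 0, "tx": -0.006, "ty": 0, "tz": 0, "gripper": 0}, {"ax": 0, "ay": 0, "az": 0, "tx": -0.009, "ty": 0, "tz": 0, "gripper": 0}, {"ax": 0, "ay": 0, "az": 0, "tx": -0.012, "ty": 0, "tz": 0, "gripper": 0}, {"ax": 0, "ay": 0, "az": 0, "tx": -0.015, "ty": 0, "tz": 0, "gripper": 0}, {"ax": 0, "ay": 0, "az": 0, "tx": -0.018, "ty": 0, "tz": 0, "gripper": 0}, {"ax": 0, "ay": 0, "az": 0, "tx": -0.02, "ty": 0, "tz": 0, "gripper": 0}, {"ax": 0, "ay": 0, "az": 0, "tx": -0.02, "ty": 0, "tz": 0, "gripper": 0}]'

```text
time_s: 11.72
tcp_pos: [0.5086, 0.0354, 0.0187]
eef_rot: [[-0.944, 0.33, 0.003], [0.33, 0.944, -0.001], [-0.003, 0.0, -1.0]]
force: [-0.0, -0.2, -0.2]
opening: 0.0002
```

```bash
python3 st.py
```

```text
t 11.72 z 0.0187 along -79.8 lat -1.7 push -0.02 latF -0.21 Fz -0.24
```

Call:
servo_tool --motion '[{"ax": 0, "ay": 0, "az": 0, "tx": -0.003, "ty": 0, "tz": 0, "gripper": 0}, {"ax": 0, "ay": 0, "az": 0, "tx": -0.006, "ty": 0, "tz": 0, "gripper": 0}, {"ax": 0, "ay": 0, "az": 0, "tx": -0.009, "ty": 0, "tz": 0, "gripper": 0}, {"ax": 0, "ay": 0, "az": 0, "tx": -0.012, "ty": 0, "tz": 0, "gripper": 0}, {"ax": 0, "ay": 0, "az": 0, "tx": -0.015, "ty": 0, "tz": 0, "gripper": 0}, {"ax": 0, "ay": 0, "az": 0, "tx": -0.018, "ty": 0, "tz": 0, "gripper": 0}, {"ax": 0, "ay": 0, "az": 0, "tx": -0.02, "ty": 0, "tz": 0, "gripper": 0}, {"ax": 0, "ay": 0, "az": 0, "tx": -0.02, "ty": 0, "tz": 0, "gripper": 0}]'

```text
time_s: 12.38
tcp_pos: [0.5181, 0.0321, 0.0188]
eef_rot: [[-0.944, 0.33, 0.003], [0.33, 0.944, -0.001], [-0.003, 0.0, -1.0]]
force: [-0.6, 0.3, 0.1]
opening: -0.0002
```

```bash
python3 st.py s10
```

```text
t 12.38 z 0.0188 along -69.8 lat -1.7 push 0.68 latF 0.12 Fz 0.13
```

View pics/s10.png

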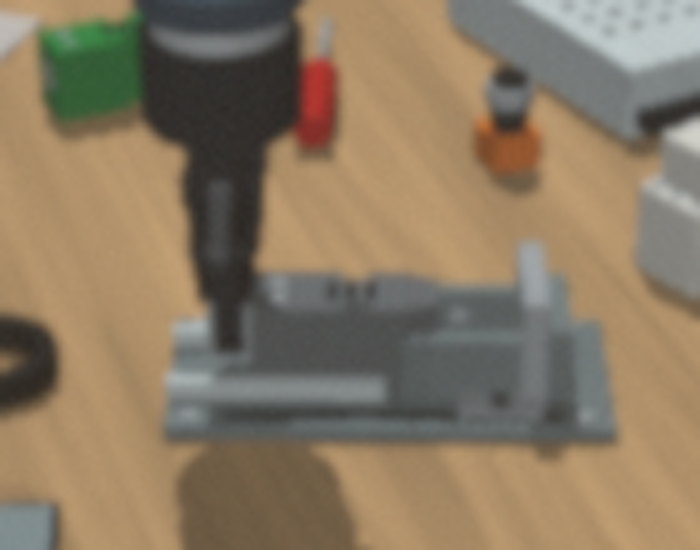

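The nose is now between the cheeks and still sliding freely. I'll continue, checking the force after each step.

Call:
servo_tool --motion '[{"ax": 0, "ay": 0, "az": 0, "tx": -0.003, "ty": 0, "tz": 0, "gripper": 0}, {"ax": 0, "ay": 0, "az": 0, "tx": -0.006, "ty": 0, "tz": 0, "gripper": 0}, {"ax": 0, "ay": 0, "az": 0, "tx": -0.009, "ty": 0, "tz": 0, "gripper": 0}, {"ax": 0, "ay": 0, "az": 0, "tx": -0.012, "ty": 0, "tz": 0, "gripper": 0}, {"ax": 0, "ay": 0, "az": 0, "tx": -0.014, "ty": 0, "tz": 0, "gripper": 0}, {"ax": 0, "ay": 0, "az": 0, "tx": -0.016, "ty": 0, "tz": 0, "gripper": 0}, {"ax": 0, "ay": 0, "az": 0, "tx": -0.018, "ty": 0, "tz": 0, "gripper": 0}, {"ax": 0, "ay": 0, "az": 0, "tx": -0.02, "ty": 0, "tz": 0, "gripper": 0}]'

```text
time_s: 13.1
tcp_pos: [0.5271, 0.0289, 0.0187]
eef_rot: [[-0.944, 0.33, 0.003], [0.33, 0.944, -0.001], [-0.003, 0.0, -1.0]]
force: [-1.0, 0.9, 0.9]
opening: -0.0001
```

```bash
python3 st.py
```

```text
t 13.10 z 0.0187 along -60.1 lat -1.7 push 1.27 latF 0.53 Fz 0.86
```

Call:
servo_tool --motion '[{"ax": 0, "ay": 0, "az": 0, "tx": -0.002, "ty": 0, "tz": 0, "gripper": 0}, {"ax": 0, "ay": 0, "az": 0, "tx": -0.004, "ty": 0, "tz": 0, "gripper": 0}, {"ax": 0, "ay": 0, "az": 0, "tx": -0.006, "ty": 0, "tz": 0, "gripper": 0}, {"ax": 0, "ay": 0, "az": 0, "tx": -0.008, "ty": 0, "tz": 0, "gripper": 0}, {"ax": 0, "ay": 0, "az": 0, "tx": -0.009, "ty": 0, "tz": 0, "gripper": 0}, {"ax": 0, "ay": 0, "az": 0, "tx": -0.01, "ty": 0, "tz": 0, "gripper": 0}, {"ax": 0, "ay": 0, "az": 0, "tx": -0.011, "ty": 0, "tz": 0, "gripper": 0}, {"ax": 0, "ay": 0, "az": 0, "tx": -0.012, "ty": 0, "tz": 0, "gripper": 0}]'

```text
time_s: 13.77
tcp_pos: [0.5328, 0.0269, 0.0188]
eef_rot: [[-0.944, 0.329, 0.003], [0.329, 0.944, -0.001], [-0.003, -0.0, -1.0]]
force: [-0.6, 0.6, -0.3]
opening: -0.0
```

```bash
python3 st.py s11
```

```text
t 13.77 z 0.0188 along -54.2 lat -1.7 push 0.77 latF 0.41 Fz -0.34
```

View pics/s11.png

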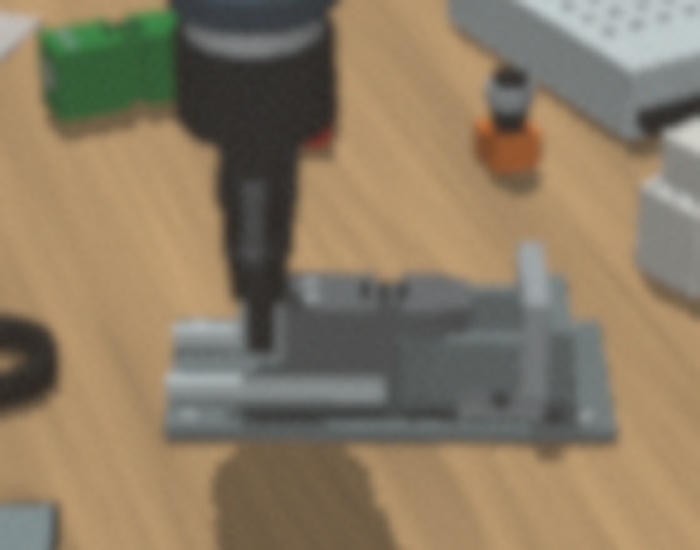

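Call:
servo_tool --motion '[{"ax": 0, "ay": 0, "az": 0, "tx": -0.002, "ty": 0, "tz": 0, "gripper": 0}, {"ax": 0, "ay": 0, "az": 0, "tx": -0.004, "ty": 0, "tz": 0, "gripper": 0}, {"ax": 0, "ay": 0, "az": 0, "tx": -0.006, "ty": 0, "tz": 0, "gripper": 0}, {"ax": 0, "ay": 0, "az": 0, "tx": -0.008, "ty": 0, "tz": 0, "gripper": 0}, {"ax": 0, "ay": 0, "az": 0, "tx": -0.009, "ty": 0, "tz": 0, "gripper": 0}, {"ax": 0, "ay": 0, "az": 0, "tx": -0.01, "ty": 0, "tz": 0, "gripper": 0}, {"ax": 0, "ay": 0, "az": 0, "tx": -0.011, "ty": 0, "tz": 0, "gripper": 0}, {"ax": 0, "ay": 0, "az": 0, "tx": -0.012, "ty": 0, "tz": 0, "gripper": 0}]'

```text
time_s: 14.48
tcp_pos: [0.5372, 0.0253, 0.0187]
eef_rot: [[-0.944, 0.329, 0.0], [0.329, 0.944, -0.0], [-0.0, -0.0, -1.0]]
force: [-5.8, 2.2, 5.3]
opening: -0.0004
```

```bash
python3 st.py
```

```text
t 14.48 z 0.0187 along -49.5 lat -1.8 push 6.15 latF 0.17 Fz 5.25
```

Call:
servo_tool --motion '[{"ax": 0, "ay": 0, "az": 0, "tx": -0.001, "ty": 0, "tz": 0, "gripper": 0}, {"ax": 0, "ay": 0, "az": 0, "tx": -0.002, "ty": 0, "tz": 0, "gripper": 0}, {"ax": 0, "ay": 0, "az": 0, "tx": -0.003, "ty": 0, "tz": 0, "gripper": 0}, {"ax": 0, "ay": 0, "az": 0, "tx": -0.004, "ty": 0, "tz": 0, "gripper": 0}, {"ax": 0, "ay": 0, "az": 0, "tx": -0.005, "ty": 0, "tz": 0, "gripper": 0}, {"ax": 0, "ay": 0, "az": 0, "tx": -0.006, "ty": 0, "tz": 0, "gripper": 0}, {"ax": 0, "ay": 0, "az": 0, "tx": -0.007, "ty": 0, "tz": 0, "gripper": 0}, {"ax": 0, "ay": 0, "az": 0, "tx": -0.008, "ty": 0, "tz": 0, "gripper": 0}]'

```text
time_s: 15.15
tcp_pos: [0.5404, 0.0242, 0.0187]
eef_rot: [[-0.944, 0.329, -0.001], [0.329, 0.944, -0.0], [0.001, -0.0, -1.0]]
force: [-6.1, 2.4, 4.7]
opening: 0.0
```

```bash
python3 st.py
```

```text
t 15.15 z 0.0187 along -46.1 lat -1.8 push 6.52 latF 0.31 Fz 4.75
```

The ball is engaged, with push at 6 N inside the expected 2 to 10 N. I'll continue slowly.

Call:
servo_tool --motion '[{"ax": 0, "ay": 0, "az": 0, "tx": -0.0015, "ty": 0, "tz": 0, "gripper": 0}, {"ax": 0, "ay": 0, "az": 0, "tx": -0.003, "ty": 0, "tz": 0, "gripper": 0}, {"ax": 0, "ay": 0, "az": 0, "tx": -0.0045, "ty": 0, "tz": 0, "gripper": 0}, {"ax": 0, "ay": 0, "az": 0, "tx": -0.006, "ty": 0, "tz": 0, "gripper": 0}, {"ax": 0, "ay": 0, "az": 0, "tx": -0.007, "ty": 0, "tz": 0, "gripper": 0}, {"ax": 0, "ay": 0, "az": 0, "tx": -0.008, "ty": 0, "tz": 0, "gripper": 0}, {"ax": 0, "ay": 0, "az": 0, "tx": -0.009, "ty": 0, "tz": 0, "gripper": 0}, {"ax": 0, "ay": 0, "az": 0, "tx": -0.01, "ty": 0, "tz": 0, "gripper": 0}]'

```text
time_s: 15.82
tcp_pos: [0.5466, 0.0221, 0.0186]
eef_rot: [[-0.944, 0.33, 0.002], [0.33, 0.944, -0.001], [-0.002, -0.0, -1.0]]
force: [-4.1, 1.0, 1.2]
opening: 0.0002
```

```bash
python3 st.py s12
```

```text
t 15.82 z 0.0186 along -39.5 lat -1.8 push 4.20 latF -0.36 Fz 1.19
```

View pics/s12.png

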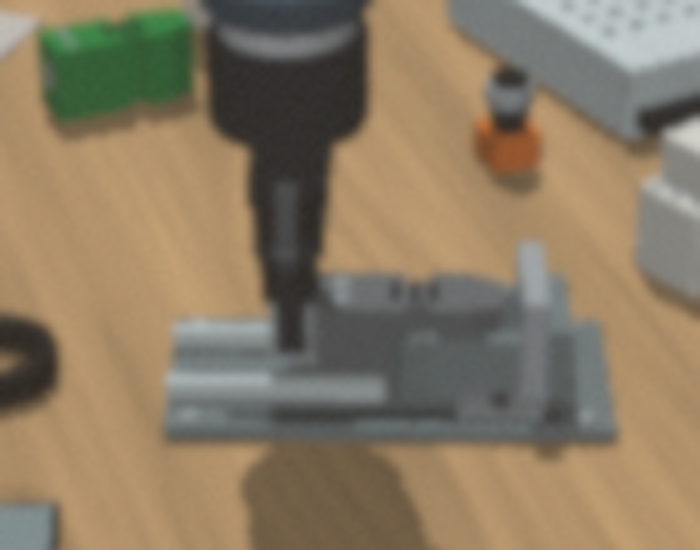

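The nose is level with the strap at (515,300), and the cartridge is sitting flat.

Call:
servo_tool --motion '[{"ax": 0, "ay": 0, "az": 0, "tx": -0.0015, "ty": 0, "tz": 0, "gripper": 0}, {"ax": 0, "ay": 0, "az": 0, "tx": -0.003, "ty": 0, "tz": 0, "gripper": 0}, {"ax": 0, "ay": 0, "az": 0, "tx": -0.0045, "ty": 0, "tz": 0, "gripper": 0}, {"ax": 0, "ay": 0, "az": 0, "tx": -0.006, "ty": 0, "tz": 0, "gripper": 0}, {"ax": 0, "ay": 0, "az": 0, "tx": -0.007, "ty": 0, "tz": 0, "gripper": 0}, {"ax": 0, "ay": 0, "az": 0, "tx": -0.008, "ty": 0, "tz": 0, "gripper": 0}, {"ax": 0, "ay": 0, "az": 0, "tx": -0.009, "ty": 0, "tz": 0, "gripper": 0}, {"ax": 0, "ay": 0, "az": 0, "tx": -0.01, "ty": 0, "tz": 0, "gripper": 0}]'

```text
time_s: 16.53
tcp_pos: [0.5517, 0.0203, 0.0188]
eef_rot: [[-0.944, 0.33, 0.003], [0.33, 0.944, -0.001], [-0.003, -0.0, -1.0]]
force: [-2.8, 1.5, -0.3]
opening: 0.0003
```

```bash
python3 st.py
```

```text
t 16.53 z 0.0188 along -34.1 lat -1.8 push 3.09 latF 0.51 Fz -0.28
```

Call:
servo_tool --motion '[{"ax": 0, "ay": 0, "az": 0, "tx": -0.001, "ty": 0, "tz": 0, "gripper": 0}, {"ax": 0, "ay": 0, "az": 0, "tx": -0.002, "ty": 0, "tz": 0, "gripper": 0}, {"ax": 0, "ay": 0, "az": 0, "tx": -0.003, "ty": 0, "tz": 0, "gripper": 0}, {"ax": 0, "ay": 0, "az": 0, "tx": -0.0035, "ty": 0, "tz": 0, "gripper": 0}, {"ax": 0, "ay": 0, "az": 0, "tx": -0.004, "ty": 0, "tz": 0, "gripper": 0}, {"ax": 0, "ay": 0, "az": 0, "tx": -0.0045, "ty": 0, "tz": 0, "gripper": 0}, {"ax": 0, "ay": 0, "az": 0, "tx": -0.005, "ty": 0, "tz": 0, "gripper": 0}, {"ax": 0, "ay": 0, "az": 0, "tx": -0.005, "ty": 0, "tz": 0, "gripper": 0}]'

```text
time_s: 17.2
tcp_pos: [0.5542, 0.0195, 0.0189]
eef_rot: [[-0.944, 0.33, 0.003], [0.33, 0.944, -0.001], [-0.003, 0.0, -1.0]]
force: [-2.8, -0.7, -0.4]
opening: -0.0002
```

```bash
python3 st.py
```

```text
t 17.20 z 0.0189 along -31.5 lat -1.8 push 2.39 latF -1.59 Fz -0.42
```

Call:
servo_tool --motion '[{"ax": 0, "ay": 0, "az": 0, "tx": -0.001, "ty": 0, "tz": 0, "gripper": 0}, {"ax": 0, "ay": 0, "az": 0, "tx": -0.002, "ty": 0, "tz": 0, "gripper": 0}, {"ax": 0, "ay": 0, "az": 0, "tx": -0.003, "ty": 0, "tz": 0, "gripper": 0}, {"ax": 0, "ay": 0, "az": 0, "tx": -0.0035, "ty": 0, "tz": 0, "gripper": 0}, {"ax": 0, "ay": 0, "az": 0, "tx": -0.004, "ty": 0, "tz": 0, "gripper": 0}, {"ax": 0, "ay": 0, "az": 0, "tx": -0.0045, "ty": 0, "tz": 0, "gripper": 0}, {"ax": 0, "ay": 0, "az": 0, "tx": -0.005, "ty": 0, "tz": 0, "gripper": 0}, {"ax": 0, "ay": 0, "az": 0, "tx": -0.005, "ty": 0, "tz": 0, "gripper": 0}]'

```text
time_s: 17.87
tcp_pos: [0.5565, 0.0186, 0.0189]
eef_rot: [[-0.944, 0.33, 0.003], [0.33, 0.944, -0.001], [-0.003, 0.0, -1.0]]
force: [-3.2, -0.0, -1.7]
opening: -0.0
```

```bash
python3 st.py
```

```text
t 17.87 z 0.0189 along -29.1 lat -1.8 push 3.01 latF -1.08 Fz -1.68
```

Call:
servo_tool --motion '[{"ax": 0, "ay": 0, "az": 0, "tx": -0.0005, "ty": 0, "tz": 0, "gripper": 0}, {"ax": 0, "ay": 0, "az": 0, "tx": -0.001, "ty": 0, "tz": 0, "gripper": 0}, {"ax": 0, "ay": 0, "az": 0, "tx": -0.0015, "ty": 0, "tz": 0, "gripper": 0}, {"ax": 0, "ay": 0, "az": 0, "tx": -0.002, "ty": 0, "tz": 0, "gripper": 0}, {"ax": 0, "ay": 0, "az": 0, "tx": -0.0025, "ty": 0, "tz": 0, "gripper": 0}, {"ax": 0, "ay": 0, "az": 0, "tx": -0.003, "ty": 0, "tz": 0, "gripper": 0}, {"ax": 0, "ay": 0, "az": 0, "tx": -0.0035, "ty": 0, "tz": 0, "gripper": 0}, {"ax": 0, "ay": 0, "az": 0, "tx": -0.004, "ty": 0, "tz": 0, "gripper": 0}]'

```text
time_s: 18.53
tcp_pos: [0.5583, 0.018, 0.0188]
eef_rot: [[-0.944, 0.33, 0.003], [0.33, 0.944, -0.001], [-0.003, -0.0, -1.0]]
force: [-2.8, 0.7, -1.9]
opening: -0.0
```

```bash
python3 st.py s13
```

```text
t 18.53 z 0.0188 along -27.2 lat -1.8 push 2.92 latF -0.22 Fz -1.86
```

View pics/s13.png

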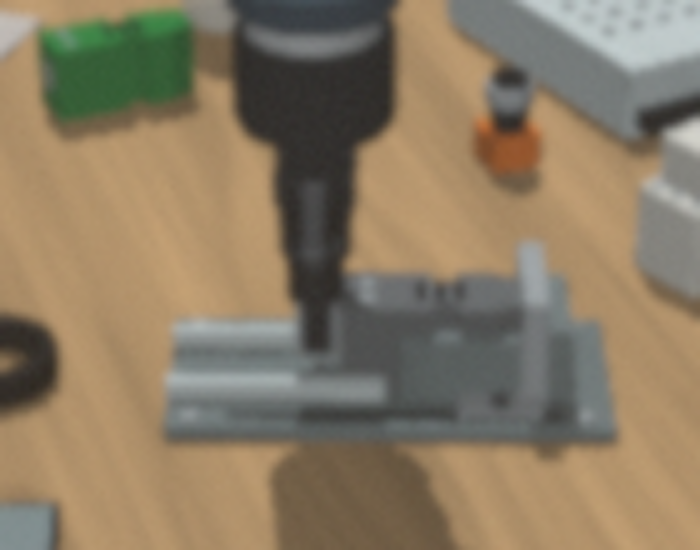

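The nose is under the strap and push is still about 3 N. From here I'll take 1.5 to 2 mm steps.

Call:
servo_tool --motion '[{"ax": 0, "ay": 0, "az": 0, "tx": -0.0005, "ty": 0, "tz": 0, "gripper": 0}, {"ax": 0, "ay": 0, "az": 0, "tx": -0.001, "ty": 0, "tz": 0, "gripper": 0}, {"ax": 0, "ay": 0, "az": 0, "tx": -0.0015, "ty": 0, "tz": 0, "gripper": 0}, {"ax": 0, "ay": 0, "az": 0, "tx": -0.002, "ty": 0, "tz": 0, "gripper": 0}, {"ax": 0, "ay": 0, "az": 0, "tx": -0.0025, "ty": 0, "tz": 0, "gripper": 0}, {"ax": 0, "ay": 0, "az": 0, "tx": -0.003, "ty": 0, "tz": 0, "gripper": 0}, {"ax": 0, "ay": 0, "az": 0, "tx": -0.0035, "ty": 0, "tz": 0, "gripper": 0}, {"ax": 0, "ay": 0, "az": 0, "tx": -0.0035, "ty": 0, "tz": 0, "gripper": 0}]'

```text
time_s: 19.25
tcp_pos: [0.5603, 0.0174, 0.019]
eef_rot: [[-0.944, 0.33, 0.004], [0.33, 0.944, -0.001], [-0.004, 0.0, -1.0]]
force: [-2.3, -1.0, -0.0]
opening: -0.0001
```

```bash
python3 st.py
```

```text
t 19.25 z 0.0190 along -25.0 lat -1.8 push 1.81 latF -1.66 Fz -0.02
```

Call:
servo_tool --motion '[{"ax": 0, "ay": 0, "az": 0, "tx": -0.0005, "ty": 0, "tz": 0, "gripper": 0}, {"ax": 0, "ay": 0, "az": 0, "tx": -0.001, "ty": 0, "tz": 0, "gripper": 0}, {"ax": 0, "ay": 0, "az": 0, "tx": -0.0015, "ty": 0, "tz": 0, "gripper": 0}, {"ax": 0, "ay": 0, "az": 0, "tx": -0.002, "ty": 0, "tz": 0, "gripper": 0}, {"ax": 0, "ay": 0, "az": 0, "tx": -0.0025, "ty": 0, "tz": 0, "gripper": 0}, {"ax": 0, "ay": 0, "az": 0, "tx": -0.003, "ty": 0, "tz": 0, "gripper": 0}, {"ax": 0, "ay": 0, "az": 0, "tx": -0.003, "ty": 0, "tz": 0, "gripper": 0}, {"ax": 0, "ay": 0, "az": 0, "tx": -0.003, "ty": 0, "tz": 0, "gripper": 0}]'

```text
time_s: 19.92
tcp_pos: [0.5619, 0.0169, 0.0191]
eef_rot: [[-0.944, 0.33, 0.004], [0.33, 0.944, -0.001], [-0.004, 0.0, -1.0]]
force: [0.1, 0.5, 0.3]
opening: -0.0001
```

```bash
python3 st.py
```

```text
t 19.92 z 0.0191 along -23.4 lat -1.7 push 0.12 latF 0.53 Fz 0.25
```

Push dropped to about 0, so the ball has probably just dropped into the groove. I'll take 1 mm steps towards the stop.

Call:
servo_tool --motion '[{"ax": 0, "ay": 0, "az": 0, "tx": -0.0004, "ty": 0, "tz": 0, "gripper": 0}, {"ax": 0, "ay": 0, "az": 0, "tx": -0.0008, "ty": 0, "tz": 0, "gripper": 0}, {"ax": 0, "ay": 0, "az": 0, "tx": -0.0012, "ty": 0, "tz": 0, "gripper": 0}, {"ax": 0, "ay": 0, "az": 0, "tx": -0.0016, "ty": 0, "tz": 0, "gripper": 0}, {"ax": 0, "ay": 0, "az": 0, "tx": -0.002, "ty": 0, "tz": 0, "gripper": 0}, {"ax": 0, "ay": 0, "az": 0, "tx": -0.002, "ty": 0, "tz": 0, "gripper": 0}, {"ax": 0, "ay": 0, "az": 0, "tx": -0.002, "ty": 0, "tz": 0, "gripper": 0}, {"ax": 0, "ay": 0, "az": 0, "tx": -0.002, "ty": 0, "tz": 0, "gripper": 0}]'

```text
time_s: 20.58
tcp_pos: [0.5621, 0.0167, 0.0189]
eef_rot: [[-0.944, 0.329, 0.003], [0.329, 0.944, -0.001], [-0.003, 0.0, -1.0]]
force: [-0.8, 1.5, 1.8]
opening: 0.0004
```

```bash
python3 st.py s14
```

```text
t 20.58 z 0.0189 along -23.1 lat -1.8 push 1.29 latF 1.17 Fz 1.77
```

View pics/s14.png

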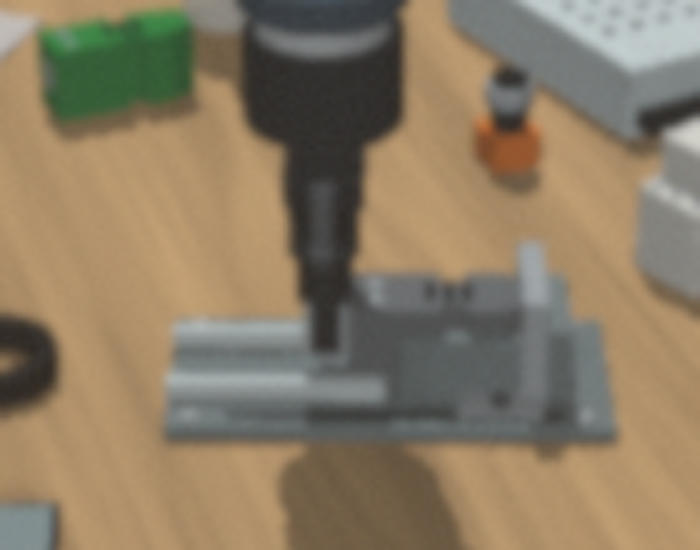

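Call:
servo_tool --motion '[{"ax": 0, "ay": 0, "az": 0, "tx": -0.0004, "ty": 0, "tz": 0, "gripper": 0}, {"ax": 0, "ay": 0, "az": 0, "tx": -0.0008, "ty": 0, "tz": 0, "gripper": 0}, {"ax": 0, "ay": 0, "az": 0, "tx": -0.0012, "ty": 0, "tz": 0, "gripper": 0}, {"ax": 0, "ay": 0, "az": 0, "tx": -0.0016, "ty": 0, "tz": 0, "gripper": 0}, {"ax": 0, "ay": 0, "az": 0, "tx": -0.002, "ty": 0, "tz": 0, "gripper": 0}, {"ax": 0, "ay": 0, "az": 0, "tx": -0.002, "ty": 0, "tz": 0, "gripper": 0}, {"ax": 0, "ay": 0, "az": 0, "tx": -0.002, "ty": 0, "tz": 0, "gripper": 0}, {"ax": 0, "ay": 0, "az": 0, "tx": -0.002, "ty": 0, "tz": 0, "gripper": 0}]'

```text
time_s: 21.3
tcp_pos: [0.5633, 0.0162, 0.0189]
eef_rot: [[-0.944, 0.33, 0.003], [0.33, 0.944, -0.001], [-0.003, 0.0, -1.0]]
force: [0.1, -0.2, 0.3]
opening: -0.0002
```

```bash
python3 st.py
```

```text
t 21.30 z 0.0189 along -21.8 lat -1.9 push -0.18 latF -0.11 Fz 0.31
```

Call:
servo_tool --motion '[{"ax": 0, "ay": 0, "az": 0, "tx": -0.0004, "ty": 0, "tz": 0, "gripper": 0}, {"ax": 0, "ay": 0, "az": 0, "tx": -0.0008, "ty": 0, "tz": 0, "gripper": 0}, {"ax": 0, "ay": 0, "az": 0, "tx": -0.0012, "ty": 0, "tz": 0, "gripper": 0}, {"ax": 0, "ay": 0, "az": 0, "tx": -0.0016, "ty": 0, "tz": 0, "gripper": 0}, {"ax": 0, "ay": 0, "az": 0, "tx": -0.002, "ty": 0, "tz": 0, "gripper": 0}, {"ax": 0, "ay": 0, "az": 0, "tx": -0.002, "ty": 0, "tz": 0, "gripper": 0}, {"ax": 0, "ay": 0, "az": 0, "tx": -0.002, "ty": 0, "tz": 0, "gripper": 0}, {"ax": 0, "ay": 0, "az": 0, "tx": -0.002, "ty": 0, "tz": 0, "gripper": 0}]'

```text
time_s: 21.97
tcp_pos: [0.5642, 0.016, 0.0189]
eef_rot: [[-0.944, 0.33, 0.003], [0.33, 0.944, -0.001], [-0.003, 0.0, -1.0]]
force: [-0.0, -0.0, 1.2]
opening: 0.0001
```

```bash
python3 st.py s15
```

```text
t 21.97 z 0.0189 along -20.9 lat -1.8 push 0.02 latF -0.03 Fz 1.25
```

View pics/s15.png

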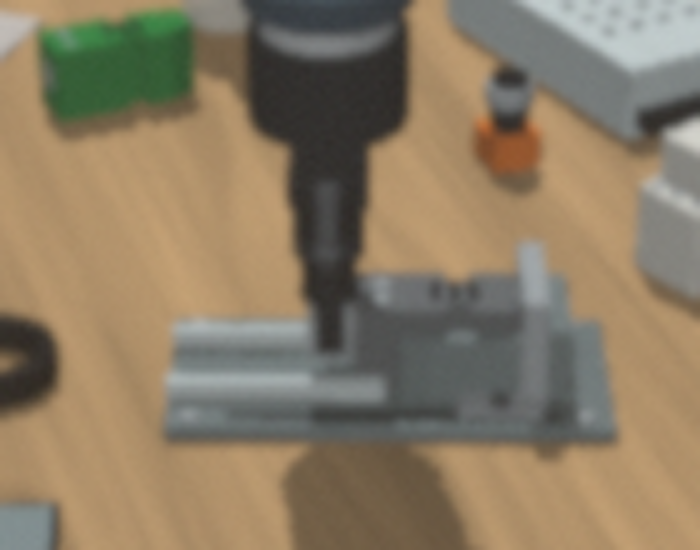

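Call:
servo_tool --motion '[{"ax": 0, "ay": 0, "az": 0, "tx": -0.0004, "ty": 0, "tz": 0, "gripper": 0}, {"ax": 0, "ay": 0, "az": 0, "tx": -0.0008, "ty": 0, "tz": 0, "gripper": 0}, {"ax": 0, "ay": 0, "az": 0, "tx": -0.0012, "ty": 0, "tz": 0, "gripper": 0}, {"ax": 0, "ay": 0, "az": 0, "tx": -0.0016, "ty": 0, "tz": 0, "gripper": 0}, {"ax": 0, "ay": 0, "az": 0, "tx": -0.002, "ty": 0, "tz": 0, "gripper": 0}, {"ax": 0, "ay": 0, "az": 0, "tx": -0.002, "ty": 0, "tz": 0, "gripper": 0}, {"ax": 0, "ay": 0, "az": 0, "tx": -0.002, "ty": 0, "tz": 0, "gripper": 0}, {"ax": 0, "ay": 0, "az": 0, "tx": -0.002, "ty": 0, "tz": 0, "gripper": 0}]'

```text
time_s: 22.68
tcp_pos: [0.565, 0.0157, 0.0188]
eef_rot: [[-0.944, 0.33, 0.003], [0.33, 0.944, -0.001], [-0.003, -0.0, -1.0]]
force: [-0.5, 0.8, 0.3]
opening: 0.0001
```

```bash
python3 st.py
```

```text
t 22.68 z 0.0188 along -20.1 lat -1.8 push 0.72 latF 0.56 Fz 0.32
```

Call:
servo_tool --motion '[{"ax": 0, "ay": 0, "az": 0, "tx": -0.0004, "ty": 0, "tz": 0, "gripper": 0}, {"ax": 0, "ay": 0, "az": 0, "tx": -0.0008, "ty": 0, "tz": 0, "gripper": 0}, {"ax": 0, "ay": 0, "az": 0, "tx": -0.0012, "ty": 0, "tz": 0, "gripper": 0}, {"ax": 0, "ay": 0, "az": 0, "tx": -0.0016, "ty": 0, "tz": 0, "gripper": 0}, {"ax": 0, "ay": 0, "az": 0, "tx": -0.002, "ty": 0, "tz": 0, "gripper": 0}, {"ax": 0, "ay": 0, "az": 0, "tx": -0.002, "ty": 0, "tz": 0, "gripper": 0}, {"ax": 0, "ay": 0, "az": 0, "tx": -0.002, "ty": 0, "tz": 0, "gripper": 0}, {"ax": 0, "ay": 0, "az": 0, "tx": -0.002, "ty": 0, "tz": 0, "gripper": 0}]'

```text
time_s: 23.35
tcp_pos: [0.5661, 0.0153, 0.0189]
eef_rot: [[-0.944, 0.33, 0.003], [0.33, 0.944, -0.001], [-0.003, 0.0, -1.0]]
force: [-0.6, 0.8, -0.2]
opening: -0.0001
```

```bash
python3 st.py
```

```text
t 23.35 z 0.0189 along -18.9 lat -1.8 push 0.80 latF 0.61 Fz -0.21
```

Call:
servo_tool --motion '[{"ax": 0, "ay": 0, "az": 0, "tx": -0.0004, "ty": 0, "tz": 0, "gripper": 0}, {"ax": 0, "ay": 0, "az": 0, "tx": -0.0008, "ty": 0, "tz": 0, "gripper": 0}, {"ax": 0, "ay": 0, "az": 0, "tx": -0.0012, "ty": 0, "tz": 0, "gripper": 0}, {"ax": 0, "ay": 0, "az": 0, "tx": -0.0016, "ty": 0, "tz": 0, "gripper": 0}, {"ax": 0, "ay": 0, "az": 0, "tx": -0.002, "ty": 0, "tz": 0, "gripper": 0}, {"ax": 0, "ay": 0, "az": 0, "tx": -0.002, "ty": 0, "tz": 0, "gripper": 0}, {"ax": 0, "ay": 0, "az": 0, "tx": -0.002, "ty": 0, "tz": 0, "gripper": 0}, {"ax": 0, "ay": 0, "az": 0, "tx": -0.002, "ty": 0, "tz": 0, "gripper": 0}]'

```text
time_s: 24.02
tcp_pos: [0.5661, 0.0153, 0.0188]
eef_rot: [[-0.944, 0.329, 0.001], [0.329, 0.944, -0.001], [-0.001, -0.0, -1.0]]
force: [-4.8, 2.2, 3.2]
opening: 0.0002
```

```bash
python3 st.py s16
```

```text
t 24.02 z 0.0188 along -18.9 lat -1.9 push 5.28 latF 0.55 Fz 3.21
```

View pics/s16.png

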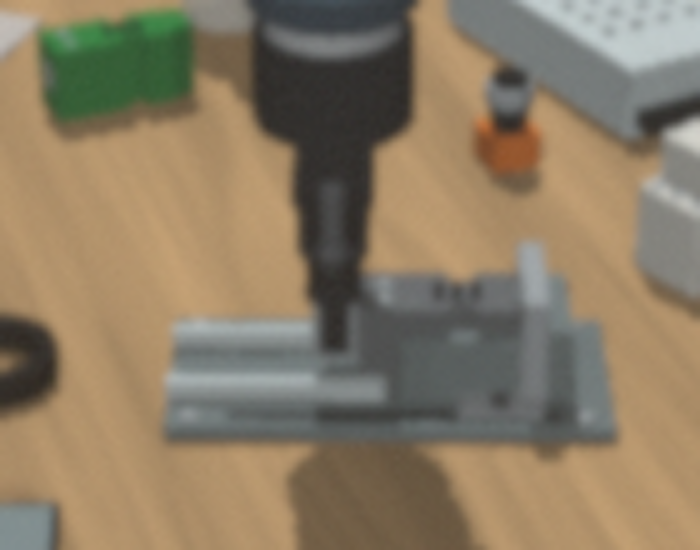

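A 1 mm command gave no motion and push rose from 0.8 to 5.3 N, which looks like the stop. One more 1 mm step should confirm it.

Call:
servo_tool --motion '[{"ax": 0, "ay": 0, "az": 0, "tx": -0.0004, "ty": 0, "tz": 0, "gripper": 0}, {"ax": 0, "ay": 0, "az": 0, "tx": -0.0008, "ty": 0, "tz": 0, "gripper": 0}, {"ax": 0, "ay": 0, "az": 0, "tx": -0.0012, "ty": 0, "tz": 0, "gripper": 0}, {"ax": 0, "ay": 0, "az": 0, "tx": -0.0016, "ty": 0, "tz": 0, "gripper": 0}, {"ax": 0, "ay": 0, "az": 0, "tx": -0.002, "ty": 0, "tz": 0, "gripper": 0}, {"ax": 0, "ay": 0, "az": 0, "tx": -0.002, "ty": 0, "tz": 0, "gripper": 0}, {"ax": 0, "ay": 0, "az": 0, "tx": -0.002, "ty": 0, "tz": 0, "gripper": 0}, {"ax": 0, "ay": 0, "az": 0, "tx": -0.002, "ty": 0, "tz": 0, "gripper": 0}]'

```text
time_s: 24.73
tcp_pos: [0.5661, 0.0153, 0.0187]
eef_rot: [[-0.944, 0.329, -0.001], [0.329, 0.944, -0.0], [0.001, -0.0, -1.0]]
force: [-6.9, 2.4, 6.4]
opening: 0.0005
```

```bash
python3 st.py
```

```text
t 24.73 z 0.0187 along -18.9 lat -1.8 push 7.31 latF 0.02 Fz 6.40
```

Call:
servo_tool --motion '[{"ax": 0, "ay": 0, "az": 0, "tx": -0.0004, "ty": 0, "tz": 0, "gripper": 0}, {"ax": 0, "ay": 0, "az": 0, "tx": -0.0008, "ty": 0, "tz": 0, "gripper": 0}, {"ax": 0, "ay": 0, "az": 0, "tx": -0.0012, "ty": 0, "tz": 0, "gripper": 0}, {"ax": 0, "ay": 0, "az": 0, "tx": -0.0016, "ty": 0, "tz": 0, "gripper": 0}, {"ax": 0, "ay": 0, "az": 0, "tx": -0.002, "ty": 0, "tz": 0, "gripper": 0}, {"ax": 0, "ay": 0, "az": 0, "tx": -0.002, "ty": 0, "tz": 0, "gripper": 0}, {"ax": 0, "ay": 0, "az": 0, "tx": -0.002, "ty": 0, "tz": 0, "gripper": 0}, {"ax": 0, "ay": 0, "az": 0, "tx": -0.002, "ty": 0, "tz": 0, "gripper": 0}]'

```text
time_s: 25.4
tcp_pos: [0.566, 0.0153, 0.0186]
eef_rot: [[-0.944, 0.329, -0.003], [0.329, 0.944, 0.0], [0.003, -0.001, -1.0]]
force: [-10.4, 3.1, 8.5]
opening: 0.0001
```

```bash
python3 st.py
```

```text
t 25.40 z 0.0186 along -18.9 lat -1.9 push 10.82 latF -0.43 Fz 8.46
```

The push is 10.8 N with no motion, so it is against the stop. I'll back straight off and then lift.

Call:
servo_tool --motion '[{"ax": 0, "ay": 0, "az": 0, "tx": 0.005, "ty": 0, "tz": 0, "gripper": 0}, {"ax": 0, "ay": 0, "az": 0, "tx": 0.015, "ty": 0, "tz": 0, "gripper": 0}, {"ax": 0, "ay": 0, "az": 0, "tx": 0.03, "ty": 0, "tz": 0, "gripper": 0}, {"ax": 0, "ay": 0, "az": 0, "tx": 0.045, "ty": 0, "tz": 0, "gripper": 0}, {"ax": 0, "ay": 0, "az": 0, "tx": 0.06, "ty": 0, "tz": 0, "gripper": 0}, {"ax": 0, "ay": 0, "az": 0, "tx": 0.06, "ty": 0, "tz": -0.06, "gripper": 0}, {"ax": 0, "ay": 0, "az": 0, "tx": 0.06, "ty": 0, "tz": -0.14, "gripper": 0}, {"ax": 0, "ay": 0, "az": 0, "tx": 0.06, "ty": 0, "tz": -0.2, "gripper": 0}]'

```text
time_s: 26.07
tcp_pos: [0.5397, 0.0246, 0.1205]
eef_rot: [[-0.944, 0.329, 0.003], [0.329, 0.944, -0.001], [-0.003, 0.0, -1.0]]
force: [1.6, 0.6, 0.6]
opening: 0.0
```

Call:
servo_tool --motion '[{"ax": 0, "ay": 0, "az": 0, "tx": 0.08, "ty": 0, "tz": -0.08, "gripper": 0}, {"ax": 0, "ay": 0, "az": 0, "tx": 0.14, "ty": 0, "tz": -0.12, "gripper": 0}, {"ax": 0, "ay": 0, "az": 0, "tx": 0.2, "ty": 0, "tz": -0.16, "gripper": 0}, {"ax": 0, "ay": 0, "az": 0, "tx": 0.26, "ty": 0, "tz": -0.2, "gripper": 0}, {"ax": 0, "ay": 0, "az": 0, "tx": 0.3, "ty": 0, "tz": -0.2, "gripper": 0}, {"ax": 0, "ay": 0, "az": 0, "tx": 0.3, "ty": 0, "tz": -0.2, "gripper": 0}, {"ax": 0, "ay": 0, "az": 0, "tx": 0.3, "ty": 0, "tz": -0.2, "gripper": 0}, {"ax": 0, "ay": 0, "az": 0, "tx": 0.3, "ty": 0, "tz": -0.2, "gripper": 0}]'

```text
time_s: 26.73
tcp_pos: [0.3987, 0.0737, 0.2183]
eef_rot: [[-0.944, 0.329, 0.004], [0.329, 0.944, -0.001], [-0.004, 0.0, -1.0]]
force: [0.2, 0.6, 0.4]
opening: 0.0
```

Run:
```python
from h import *
from plant import manip,read_camera
s=manip.get_state(); print(s["time_s"],s["opening"],s["force"],s["tcp_pos"])
u=np.array([.945,-.327]); n=np.array([.327,.945])
for nm in ["top","side"]:
    p=read_camera(nm); C=cloud(p)
    d=(C[...,:2]-[.5373,.0272])*1000; a=d@u-50; l=d@n; z=C[...,2]*1000
    m=(np.abs(l)<17)&(a>-60)&(a<66)&(z>50)&(z<60); print(nm,m.sum(),"cart top along",np.percentile(a[m],[0.5,2,98]).round(1),"lat",np.percentile(l[m],[2,98]).round(1),"z",np.median(z[m]).round(1))
    im=p["pixels"]
    cv2.imwrite(f"pics/{nm}20full.png",im)
    im=cv2.resize(im[140:270,250:390],None,fx=4.5,fy=4.5,interpolation=cv2.INTER_CUBIC) if nm=="top" else cv2.resize(im[160:270,220:360],None,fx=5,fy=5,interpolation=cv2.INTER_CUBIC)
    cv2.imwrite(f"pics/{nm}20.png",im)
```

```text
26.7333 1.6266686691148852e-05 [0.20686619 0.58862856 0.35389366] [0.39873665 0.07370336 0.21827333]
top 525 cart top along [-9.8 -9.3 64.4] lat [-16.1  16.2] z 55.7
side 217 cart top along [-7.9 -7.8 64.4] lat [-16.3  16.5] z 53.5
```

View pics/top20.png

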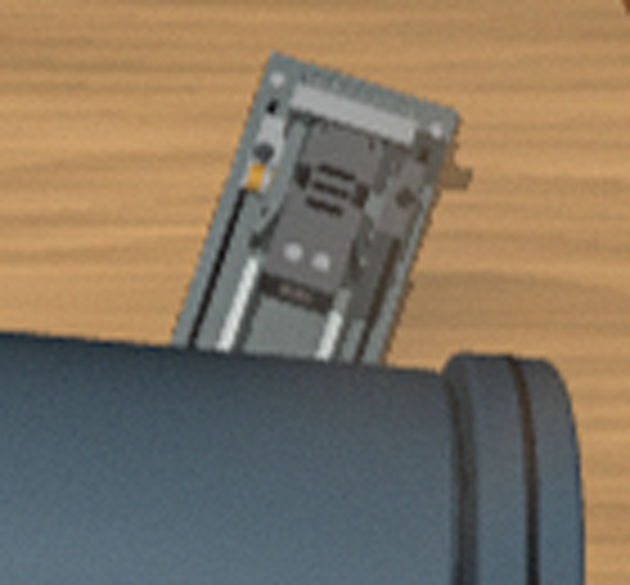

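View pics/side20full.png

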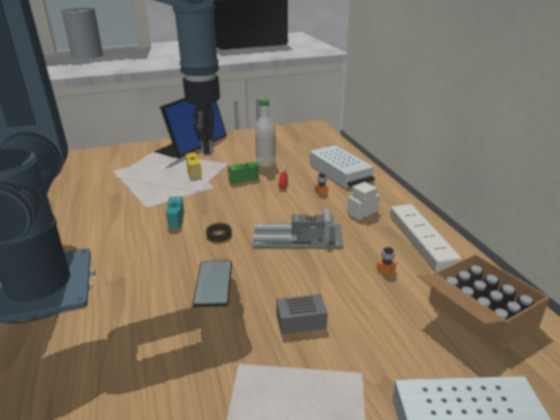

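The top view shows the cartridge home: its tail measures −9.6 mm against −9.5 expected, and the groove at (300,178) is level with the ball housing at (258,178). The bystanders are where they were, so I'll hand in.

```bash
python3 -c "
from plant import manip
print(manip.job_done())"
```

```text
the job is handed in; nothing more can be done
None
```

The grey cartridge is home in the docking frame, nose against the stop, and I handed the job in at about 27 s. I never read the ball's position: the click is inferred from the force drop and the groove lining up with the ball housing.

**What I did:** I gripped the cartridge behind its grooves and set it upright in the guide channel. I let go, then pushed its tail with closed fingers in small steps.

**Push:** It took about 2 to 6.5 N over the ball, then fell to about 0 as the ball appeared to drop into the groove. About 5 mm later the nose met the stop. I stopped pushing at 10.8 N, with no more movement. I only had force readings at the end of each move, so peaks in between were not seen.

**Last checks, after backing off and lifting clear:**
- **Seating:** The cartridge is flat and its groove is level with the ball housing.
- **Tail position:** The top camera puts the tail about 9.5 mm before the frame's origin, where it should be for the stop it measured (about 80.5 mm). The side camera puts it at about 7.8 mm, a difference within the stated camera accuracy.
- **Other things on the table:** They look unmoved in the side view.

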